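# Charge the vibratory tumbler and start it

### The job

The little vibratory tumbler was left switched on: first turn its selector knob to off (the single bar mark), then lay every brass buckle blank from the bench in its tub. After that pick up the scoop by its bar, tip all the white ceramic cones out of it into the tub, and stand the empty scoop upright back on the rubber mat. Only when all blanks and cones are in the tub turn the selector to the mark with two dots and leave it there; do not disturb the tin and the pot standing near by.

Things in the scene. Friction and masses are not known exactly. Their poses are not given: they have to be found in the camera images.
- tumbler: Vibratory tumbler, fixed, 240 (x) x 150 mm (y); its x axis points away from the robot (yaw within 0.2). Origin: centre of its underside. Front, x -120 to -30 mm: grey console, flat top 55 mm above the bench, with the selector knob at x = -75, y = 0. Rear, x -30 to +120 mm: open square tub, outer 150 x 150 mm, walls 6 mm, rim 95 mm above the bench.
- tub (a point): Centre of the tub's inner floor (tumbler frame x = +45 mm, y = 0, 36 mm above the bench), axes as the tumbler. The tub is 138 x 138 mm inside; its rim is 59 mm above this point.
- selector (a joint): Angle of the pointer knob, rad, growing clockwise from above. Sprung detents: 0 = off (bar mark, leftmost), 0.61 = one dot, 1.22 = two dots, 1.83 = three dots (rightmost); stops just past first and last. The white pointer line stands 0.915 - q counter-clockwise of the tumbler's x axis. About 0.1 N m passes a detent; let go within 0.2 rad of a mark it settles onto it.
- selector_grip (a point): On the knob's axis, 83 mm above the bench, at the height to grip; this frame's x is the pointer direction and turns with the knob. The knob is an upright black bar 50 mm long (x), 13 mm thick, top 93 mm above the bench, on a skirt of radius 24 mm, top at 64 mm. The tub wall (rim 95 mm) is 45 mm behind the axis: open the fingers only about 40 mm.
- mat: Black rubber mat, fixed, 160 (x) x 140 (y) x 3 mm, to the robot's right. Origin: centre of its underside.
- scoop: Aluminium media scoop, about 0.16 kg, on the mat with the cones in it. Origin: centre of the underside of its flat floor (72 x 64 mm, walls 50 mm high). Its mouth points to its own -x: a chute 66 mm long rising at 35 degrees from the floor's front edge. A post at the back (+x) carries a level grip bar above. Tipped mouth down by 75 to 95 degrees about its y it empties.
- scoop_bar (a point): Middle of the scoop's grip bar: black bar 76 mm long along the scoop's x, 16 mm wide (y), 16 mm high, at x = -2 mm, centre 105 mm above the scoop's underside. Grip it across its y from above; 47 mm clear space lies between it and the walls' top edge. Axes as the scoop.
- scoop_lip (a point): Middle of the chute mouth's lower lip: in the scoop's frame x = -88 mm, height 38 mm.
- buckle_1: Cast brass buckle blank, an open rectangular frame with a cross bar, 70 mm (its x) x 42 mm (its y) x 11 mm, 0.07 kg, lying flat on the bench to the left of the tumbler. Origin: centre of its underside. Grip it across its 42 mm width. Three to five blanks are there; an absent one has no pose.
- buckle_2: Cast brass buckle blank, an open rectangular frame with a cross bar, 70 mm (its x) x 42 mm (its y) x 11 mm, 0.07 kg, lying flat on the bench to the left of the tumbler. Origin: centre of its underside. Grip it across its 42 mm width. Three to five blanks are there; an absent one has no pose.
- buckle_3: Cast brass buckle blank, an open rectangular frame with a cross bar, 70 mm (its x) x 42 mm (its y) x 11 mm, 0.07 kg, lying flat on the bench to the left of the tumbler. Origin: centre of its underside. Grip it across its 42 mm width. Three to five blanks are there; an absent one has no pose.
- buckle_4: Cast brass buckle blank, an open rectangular frame with a cross bar, 70 mm (its x) x 42 mm (its y) x 11 mm, 0.07 kg, lying flat on the bench to the left of the tumbler. Origin: centre of its underside. Grip it across its 42 mm width. Three to five blanks are there; an absent one has no pose.
- buckle_5: Cast brass buckle blank, an open rectangular frame with a cross bar, 70 mm (its x) x 42 mm (its y) x 11 mm, 0.07 kg, lying flat on the bench to the left of the tumbler. Origin: centre of its underside. Grip it across its 42 mm width. Three to five blanks are there; an absent one has no pose.
- media_1: Chunky white ceramic tumbling cone, base diameter 20 mm, 18 mm high, 15 g. Origin: centre of its base. Six of them start in the scoop.
- media_2: Chunky white ceramic tumbling cone, base diameter 20 mm, 18 mm high, 15 g. Origin: centre of its base. Six of them start in the scoop.
- media_3: Chunky white ceramic tumbling cone, base diameter 20 mm, 18 mm high, 15 g. Origin: centre of its base. Six of them start in the scoop.
- media_4: Chunky white ceramic tumbling cone, base diameter 20 mm, 18 mm high, 15 g. Origin: centre of its base. Six of them start in the scoop.
- media_5: Chunky white ceramic tumbling cone, base diameter 20 mm, 18 mm high, 15 g. Origin: centre of its base. Six of them start in the scoop.
- media_6: Chunky white ceramic tumbling cone, base diameter 20 mm, 18 mm high, 15 g. Origin: centre of its base. Six of them start in the scoop.
- round_tin: Bystander: round tin with a white lid, 72 mm diameter, 49 mm high, beyond the mat. Origin: centre of its underside. Leave it alone.
- screw_pot: Bystander: small round white pot with a black lid, 45 mm diameter, 35 mm high, beyond the mat. Origin: centre of its underside. Leave it alone.
Not all that is in view belongs to the job. Leave any green look-alike of the buckle_4 alone.

How it is judged (in metres and radians):
On the way, in this order (a step that is already met when the one before it is completed fails the run):
1. the selector is at off (value of joint selector below 0.15 rad), for 0.2 s.
2. every blank lies in the tub, the selector still at off (x of buckle_1 in the frame of tub between -0.07 and 0.07 m and y of buckle_1 in the frame of tub between -0.07 and 0.07 m and z of buckle_1 in the frame of tub between -0.01 and 0.06 m and x of buckle_2 in the frame of tub between -0.07 and 0.07 m and y of buckle_2 in the frame of tub between -0.07 and 0.07 m and z of buckle_2 in the frame of tub between -0.01 and 0.06 m and x of buckle_3 in the frame of tub between -0.07 and 0.07 m and y of buckle_3 in the frame of tub between -0.07 and 0.07 m and z of buckle_3 in the frame of tub between -0.01 and 0.06 m and x of buckle_4 in the frame of tub between -0.07 and 0.07 m and y of buckle_4 in the frame of tub between -0.07 and 0.07 m and z of buckle_4 in the frame of tub between -0.01 and 0.06 m and x of buckle_5 in the frame of tub between -0.07 and 0.07 m and y of buckle_5 in the frame of tub between -0.07 and 0.07 m and z of buckle_5 in the frame of tub between -0.01 and 0.06 m and value of joint selector below 0.15 rad), for 0.2 s.
3. the scoop is held over the tub and tipped, the selector at off (angle between scoop's own z axis and vertical above 0.7 rad and horizontal distance between scoop_lip and tub below 0.12 m and height (world z) of scoop above 0.09 m and value of joint selector below 0.15 rad), for 0.1 s.
4. all cones lie in the tub, the selector still at off (x of media_1 in the frame of tub between -0.07 and 0.07 m and y of media_1 in the frame of tub between -0.07 and 0.07 m and z of media_1 in the frame of tub between -0.01 and 0.06 m and x of media_2 in the frame of tub between -0.07 and 0.07 m and y of media_2 in the frame of tub between -0.07 and 0.07 m and z of media_2 in the frame of tub between -0.01 and 0.06 m and x of media_3 in the frame of tub between -0.07 and 0.07 m and y of media_3 in the frame of tub between -0.07 and 0.07 m and z of media_3 in the frame of tub between -0.01 and 0.06 m and x of media_4 in the frame of tub between -0.07 and 0.07 m and y of media_4 in the frame of tub between -0.07 and 0.07 m and z of media_4 in the frame of tub between -0.01 and 0.06 m and x of media_5 in the frame of tub between -0.07 and 0.07 m and y of media_5 in the frame of tub between -0.07 and 0.07 m and z of media_5 in the frame of tub between -0.01 and 0.06 m and x of media_6 in the frame of tub between -0.07 and 0.07 m and y of media_6 in the frame of tub between -0.07 and 0.07 m and z of media_6 in the frame of tub between -0.01 and 0.06 m and value of joint selector below 0.15 rad), for 0.2 s.
5. the selector is at the mark with two dots, all blanks and cones in the tub (value of joint selector between 1.07 and 1.37 rad and x of buckle_1 in the frame of tub between -0.07 and 0.07 m and y of buckle_1 in the frame of tub between -0.07 and 0.07 m and z of buckle_1 in the frame of tub between -0.01 and 0.06 m and x of buckle_2 in the frame of tub between -0.07 and 0.07 m and y of buckle_2 in the frame of tub between -0.07 and 0.07 m and z of buckle_2 in the frame of tub between -0.01 and 0.06 m and x of buckle_3 in the frame of tub between -0.07 and 0.07 m and y of buckle_3 in the frame of tub between -0.07 and 0.07 m and z of buckle_3 in the frame of tub between -0.01 and 0.06 m and x of buckle_4 in the frame of tub between -0.07 and 0.07 m and y of buckle_4 in the frame of tub between -0.07 and 0.07 m and z of buckle_4 in the frame of tub between -0.01 and 0.06 m and x of buckle_5 in the frame of tub between -0.07 and 0.07 m and y of buckle_5 in the frame of tub between -0.07 and 0.07 m and z of buckle_5 in the frame of tub between -0.01 and 0.06 m and x of media_1 in the frame of tub between -0.07 and 0.07 m and y of media_1 in the frame of tub between -0.07 and 0.07 m and z of media_1 in the frame of tub between -0.01 and 0.06 m and x of media_2 in the frame of tub between -0.07 and 0.07 m and y of media_2 in the frame of tub between -0.07 and 0.07 m and z of media_2 in the frame of tub between -0.01 and 0.06 m and x of media_3 in the frame of tub between -0.07 and 0.07 m and y of media_3 in the frame of tub between -0.07 and 0.07 m and z of media_3 in the frame of tub between -0.01 and 0.06 m and x of media_4 in the frame of tub between -0.07 and 0.07 m and y of media_4 in the frame of tub between -0.07 and 0.07 m and z of media_4 in the frame of tub between -0.01 and 0.06 m and x of media_5 in the frame of tub between -0.07 and 0.07 m and y of media_5 in the frame of tub between -0.07 and 0.07 m and z of media_5 in the frame of tub between -0.01 and 0.06 m and x of media_6 in the frame of tub between -0.07 and 0.07 m and y of media_6 in the frame of tub between -0.07 and 0.07 m and z of media_6 in the frame of tub between -0.01 and 0.06 m), for 0.2 s.
At the end, for the whole second after the job is handed in: Every blank and every cone lies inside the tub below its rim; the selector stands at the mark with two dots (1.22 rad, within 0.15); the scoop stands upright (within 0.15 rad) and at rest on the mat, its origin within 60 mm (x) and 50 mm (y) of the mat's centre in the mat's frame (all of step 5 and x of scoop in the frame of mat between -0.06 and 0.06 m and y of scoop in the frame of mat between -0.05 and 0.05 m and z of scoop in the frame of mat below 0.012 m and angle between scoop's own z axis and vertical below 0.15 rad and linear speed of scoop below 0.02 m/s); the robot touches nothing.
It fails at once if the tin or the pot near by is pushed more than 40 mm (distance of any of round_tin, screw_pot from where it was at the start of the episode above 0.04 m).
Of buckle_1, buckle_2, buckle_3, buckle_4, buckle_5 only 3 to 5 are there at a start; the rules pass over those that are not, and their reading is None.
At some moment in a run one of buckle_1, buckle_2, buckle_3, buckle_4, buckle_5, scoop may be knocked a few centimetres aside while the robot is not near it.
It also fails if it takes over 210 s, if anything falls off the work surface, if the arm or the gripper's body presses on something with over 40 N, if the wrist force passes 120 N, or if a joint passes its speed limit or range.

### The arm

A 7-joint arm with a two-finger parallel gripper is mounted at the origin on a cart in front of the work surface, level with it; the furniture and walls round the work are solid. World frame = base frame: x ahead of the robot, y to its left, z up, the work surface at z = 0. Lengths are in m, angles in degrees, forces in N, time in s.
With the tool pointing down it reaches from about 0.425 to 0.8 m from the base axis. Payload 8.3 kg.
Tool frame: the origin (TCP) lies on the mounting face of the last link; the fingertips stand 173 mm ahead of it and the grasp point (between the pads) lies 155 mm ahead of it; z points along the fingers, y is the line along which they close (so a half turn about z gives the same grasp; the last joint's range is limited). The gripper opens to 85 mm and grips with 20 to 120 N. Pads are 22 mm wide; open, the fingers measure 114 mm over their backs; the gripper's body (76 mm by 85 mm) begins 54 mm behind the grasp point. The pads swing forward as they close: fully open they stand 13 mm farther back than shut.
Start: joints at [-77.286, 21.967, 0.94, 78.501, -0.361, 79.538, -2.664], TCP at [0.176, 0.6, 0.405] pointing down, gripper open.
Joint ranges: [-169.22, 169.22], [-14.56, 117.87], [-87.37, 89.26], [10.42, 133.3], [-82.24, 262.24], [0.94, 117.77], [-172.7, 172.7]. Speed limits (degrees/s): [136.94, 136.94, 172.46, 172.46, 180, 180, 180].

### API

Orientations are given as [roll, pitch, yaw] about the fixed x, y, z axes, in that order (R = Rz(yaw) Ry(pitch) Rx(roll)).
In Python, from workcell import state, optics, ticket gives the robot as it stands. The module is installed in compiled form; this text tells all that it offers.
- The arm moves only by the tool servo_tool, never from a script. Its argument "targets" is a list that holds one entry, the list of rows, each a list of 7 numbers: the shift along the world's x, y, z in cm, then the turn, a rotation vector about the world's x, y, z in degrees, then the closure, from 0 (fully open) to 1 (shut). In form: [[[dx, dy, dz, rx, ry, rz, grip], ...]]. A call has 1 to 5 rows; each row shifts and turns the commanded pose from where the row before left it; what a row does not reach is not made up. A row lasts 1/8 s, in which the tool goes at most 62.5 mm and 10.7 degrees, less where a joint would pass 70% of its speed; a pose out of reach is approached as far as the arm can. A call with a gripper value outside its range is refused whole. The fingers move at their own pace and stop on an object; "grip_force" is the grip in N (left out, the last holds). Time passes only in rows, so rows that do not move let the fingers close. It gives the time, the measured TCP pose, the force, the opening and the grip force at its end, in the units of the state.
- state(): the state, without advancing time (a new reading comes with each control period).
- optics.capture(name): name is "scene" or "top"; returns the picture (400x640x3 uint8, red, green, blue); there is no depth.
- optics.camera_params(name): a dict with "fx", "fy", "cx", "cy" (pixels), "k1" (the pictures are not rectified: a ray, as slopes to the right and down, at radius r is drawn at 1 + k1 r^2 times it, then the intrinsics apply), "R" (3x3) and "t" (3): a world point X has camera coordinates R X + t. Camera axes: x right, y down, z forward; pixel columns grow to the right and rows downward; lengths in m; the calibration is good to about 2 mm. A picture is of the moment at which its call begins. camera_params takes no time and is no camera call.
- ticket.finish_job(): hands the job in; it is judged then, once.
The state is a dict: "time_s": time; "q": joint angles; "qd": joint speeds; "joint_efforts": joint torques, N m; "eef_pos": TCP position; "orientation": TCP orientation; "wrist_force": force on the tool from outside, world axes, zero at the start; "torque": the same for the moment, N m; "finger_gap": opening from 0.0 (shut) to 1.0 (fully open); "grasp_force": force on a finger pad.
Only numpy, scipy, OpenCV 4.12 (cv2) and the standard library are available. Lean on these libraries where they do the work, as an engineer would, in place of code of your own. Each camera call takes 0.05 s, during which the arm holds its last target. There are 200 camera calls.

## Working session

There is one attempt and no reset: what is moved stays moved. The work goes in short steps, Python scripts to look and compute and a tool call to move; the robot and the scene stay as the last step left them, time stands still between calls to the robot, and variables do not carry over. Pictures are saved under pics/ and viewed, at most 14 in all, crops included, and the job is handed in when it is done.

Besides the shell and the picture viewer there is one more tool, called after "Request:" as name([rows], argument=value, ...), one row to a line, values as JSON. servo_tool: Moves the arm, as the interface text tells. Its arguments: {"type":"object","properties":{"targets":{"type":"array","items":{"type":"array","items":{"type":"array","items":{"type":"number"}}}},"grip_force":{"type":"number"}},"required":["targets"]}

```bash
mkdir -p pics
cat > h.py <<'E'
import numpy as np, cv2
from workcell import state, optics, ticket
def cap(n,f=None):
    im=optics.capture(n)
    if f: cv2.imwrite('pics/'+f,cv2.cvtColor(im,cv2.COLOR_RGB2BGR))
    return im
def ray(n,u,v):
    p=optics.camera_params(n);K=np.array([[p['fx'],0,p['cx']],[0,p['fy'],p['cy']],[0,0,1.]])
    d=np.array([(u-p['cx'])/p['fx'],(v-p['cy'])/p['fy']]);s=d.copy()
    for _ in range(30): s=d/(1+p['k1']*(s@s))
    R=np.array(p['R']);return -R.T@np.array(p['t']),R.T@np.array([s[0],s[1],1])
def pt(n,u,v,z):
    o,d=ray(n,u,v);return (o+d*(z-o[2])/d[2])[:2]
def proj(n,X):
    p=optics.camera_params(n);c=np.array(p['R'])@np.array(X)+np.array(p['t']);s=c[:2]/c[2];s=s*(1+p['k1']*(s@s))
    return s[0]*p['fx']+p['cx'],s[1]*p['fy']+p['cy']
E
python3 - <<'E'
from h import *
cap('top','t0.png');cap('scene','s0.png');s=state();print(s)
for n in('top','scene'):
    p=optics.camera_params(n);print(p,ray(n,320,200))
E
```

```text
{'time_s': 0.1, 'q': array([-77.28479585,  22.01237915,   0.93963242,  78.5565448 ,
        -0.36081799,  79.539103  ,  -2.66417551]), 'qd': array([-0.00267656, -0.10672381, -0.01640327, -0.14625568,  0.05384584,
        0.01833525, -0.01314271]), 'joint_efforts': array([ 4.15892137e-03, -6.29135799e+01,  8.47645327e-01, -3.72756636e+01,
        1.66189513e-02,  1.03316910e-02,  4.66312463e-05]), 'eef_pos': array([0.17554632, 0.59968141, 0.40374769]), 'orientation': array([-1.79894848e+02,  2.35740470e-03,  1.63683314e+02]), 'wrist_force': array([-0.55113791,  0.12236309,  0.23285748]), 'torque': array([0.05437172, 0.04265334, 0.03094557]), 'grasp_force': 0.0, 'finger_gap': 0.9992381857319196}
{'fx': 409.2908671342875, 'fy': 409.2908671342875, 'cx': 328.87882493623994, 'cy': 193.558125068829, 'k1': -0.047591700941852805, 'R': array([[-2.13597766e-02, -9.99771364e-01,  9.89973641e-04],
       [-9.80649663e-01,  2.07584885e-02, -1.94667213e-01],
       [ 1.94602155e-01, -5.12886550e-03, -9.80868848e-01]]), 't': array([0.01307081, 0.52647471, 1.21685715])} (array([0.27976341, 0.0083801 , 1.29605169]), array([ 0.17963045,  0.01688684, -0.98395432]))
{'fx': 366.9650616852156, 'fy': 366.9650616852156, 'cx': 321.5276257302686, 'cy': 197.1286082922197, 'k1': -0.041181461524960994, 'R': array([[ 0.8688519 , -0.49449987,  0.0237961 ],
       [-0.29494279, -0.5556314 , -0.7773561 ],
       [ 0.39762435,  0.66838883, -0.62861057]]), 't': array([-0.47018402,  0.23919683,  1.01738403])} (array([ 0.07453299, -0.77960879,  0.83666801]), array([ 0.39169958,  0.66609971, -0.63479223]))
```

View pics/t0.png

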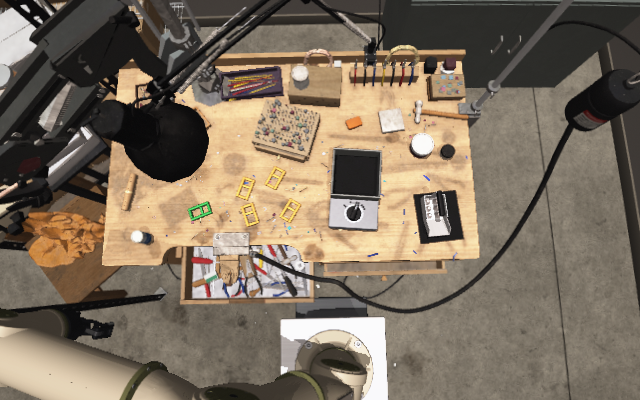

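View pics/s0.png

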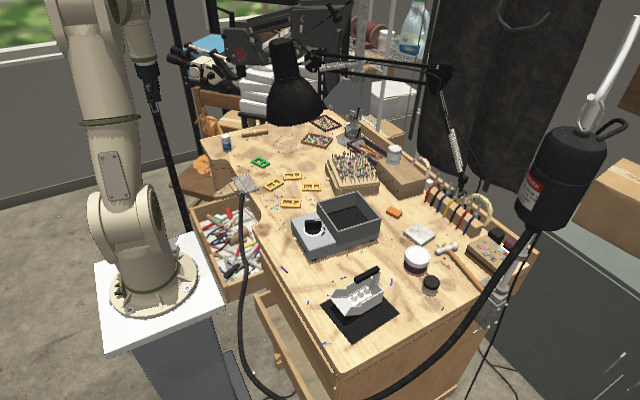

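The yellow candidates in the top view are at (245,188), (275,179), (250,214) and (290,210). The green look-alike is at (200,211), and the orange block at (353,122) isn't a blank. The knob is at (354,212) and the scoop at (437,212). Next I'll measure these and check them in one close crop.

```bash
cat > meas.py <<'E'
from h import *
def blanks(im):
    hsv=cv2.cvtColor(im,cv2.COLOR_RGB2HSV)
    m=cv2.inRange(hsv,(20,150,120),(32,255,255))
    m=cv2.morphologyEx(m,cv2.MORPH_CLOSE,np.ones((3,3)))
    out=[]
    for c in cv2.findContours(m,cv2.RETR_EXTERNAL,cv2.CHAIN_APPROX_NONE)[0]:
        if cv2.contourArea(c)<120: continue
        w=np.array([pt('top',*p[0],0.010) for p in c],np.float32)
        (x,y),(a,b),t=cv2.minAreaRect(w*1000)
        if a<b: t+=90
        px=c[:,0].mean(0)
        if max(a,b)<110: out.append((x/1000,y/1000,(t+90)%180-90,max(a,b),min(a,b),px))
    return out
E
python3 - <<'E'
from meas import *
im=cv2.imread('pics/t0.png')[:,:,::-1].copy()
for b in blanks(im): print(np.round(b[:2],3),'long axis deg',round(b[2],1),np.round(b[3:5]),b[5].round())
# tumbler: corners by hand later; crop
c=im[130:250,180:470];cv2.imwrite('pics/c0.png',cv2.resize(c,None,fx=2.75,fy=2.75,interpolation=cv2.INTER_CUBIC)[:,:,::-1])
E
```

```text
(no output)
```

View pics/c0.png

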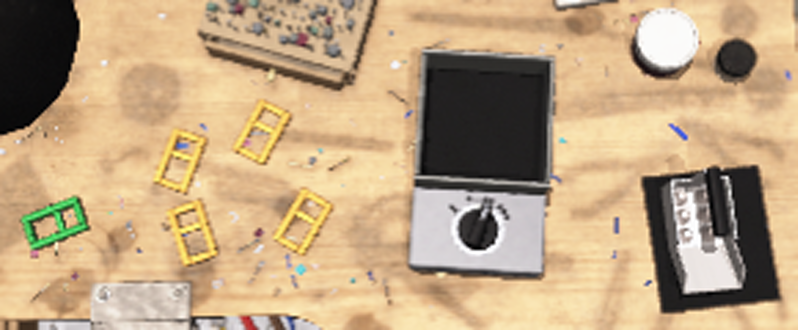

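The crop shows four brass blanks, with the green look-alike at crop (55,222), which I'll leave alone. The knob pointer stands a little right of up. The scoop's mouth faces the robot.

Run:
```python
from meas import *
im=cv2.imread('pics/t0.png')[:,:,::-1].copy();sc=cv2.imread('pics/s0.png')[:,:,::-1].copy()
h=cv2.cvtColor(im,cv2.COLOR_RGB2HSV)
for c in [(168,160),(184,158),(304,220),(250,110),(330,200),(100,100)]:
    print(c,h[round(130+c[1]/2.75),round(180+c[0]/2.75)])
print(h[186:192,238:254].reshape(-1,3)[::5].tolist())
print('console',h[225,340],h[205,333],h[150,334],h[210,350])
print('gray im');g=im[195:232,340:368].mean(2).astype(int)
for r in g: print(' '.join('%3d'%v for v in r))
for n,i,x0,y0 in(('t',im,410,180),('s',sc,315,255)):
    cv2.imwrite(f'pics/c1{n}.png',cv2.resize(i[y0:y0+(70 if n=="t" else 90),x0:x0+(60 if n=="t" else 90)],None,fx=6,fy=6,interpolation=cv2.INTER_NEAREST)[:,:,::-1])
a=cv2.imread('pics/c1t.png');b=cv2.imread('pics/c1s.png');o=np.zeros((540,a.shape[1]+b.shape[1],3),np.uint8);o[:a.shape[0],:a.shape[1]]=a;o[:b.shape[0],a.shape[1]:]=b;o=o[:,:800];cv2.imwrite('pics/c1.png',o);print(o.shape)
```

```text
(168, 160) [ 16 133 177]
(184, 158) [ 28 120 251]
(304, 220) [ 18 145 213]
(250, 110) [ 17 108 228]
(330, 200) [ 17 103 230]
(100, 100) [ 18  96 237]
[[17, 109, 230], [24, 146, 240], [21, 148, 242], [16, 110, 201], [16, 115, 179], [28, 120, 251], [17, 159, 183], [16, 133, 177], [16, 104, 204], [19, 166, 224], [18, 167, 211], [15, 94, 212], [24, 144, 246], [25, 143, 240], [16, 95, 223], [25, 142, 250], [25, 142, 250], [18, 84, 238], [22, 142, 243], [15, 96, 224]]
console [158   5 216] [165   7 217] [ 19  16 126] [ 0 15 51]
gray im
124 138 146 167 179 177 176 178 182 181 179 175 170 168 166 165 146 159 163 122  93  93  99  90  72  53  46  42
 52  54  55  58  59  58  58  59  60  65  69  71  80  85  95 104 124 138 145 167 179 175 174 177 181 179 176 172
 46  45  46  45  45  45  45  45  45  46  46  47  47  47  49  50  52  54  55  59  59  57  57  57  60  65  69  71
 55  50  49  45  43  43  43  44  46  45  46  46  46  45  45  45  45  45  45  45  45  45  45  46  45  45  46  46
208 207 204 198 195 192 184 195 190 142  87  67 101 102  89  73  56  49  48  45  41  42  41  44  46  45  45  46
211 
[... 2893 characters left out ...]
09 208 207 207
188 195 201 204 206 209 212 215 215 215 215 216 217 214 212 211 210 209 209 209 209 209 210 211 211 209 207 207
 72  78  88  95 109 119 141 155 161 166 170 175 179 183 181 182 185 193 196 199 202 205 209 212 213 211 209 210
 59  59  53  50  52  58  64  66  67  67  64  64  66  66  68  68  72  81  89  94 110 120 142 157 163 167 171 176
208 191 129  80  68  71  75  66  58  57  61  64  66  65  59  52  41  52  61  54  51  58  63  64  64  62  62  63
214 189 168 172 171 162 161 122  86  85  86  88  88  88  94  96  99 102  94  81  76  83  81  78  78  79  72  57
170 166 168 177 178 175 175 174 170 167 169 171 174 179 187 191 193 195 196 195 194 192 144 104 104 105 107 109
(540, 800, 3)
```

View pics/c1.png

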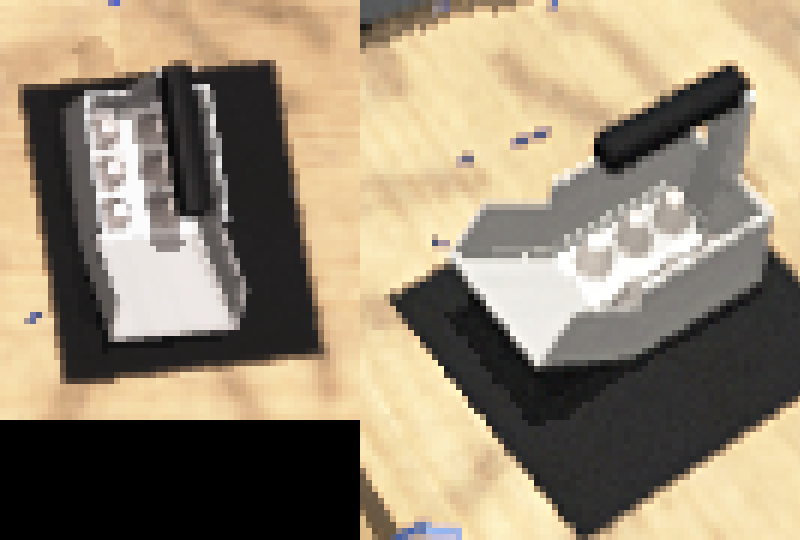

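```bash
sed -i 's/(20,150,120),(32,255,255)/(19,117,150),(32,255,255)/' meas.py
python3 - <<'E'
from meas import *
im=cv2.imread('pics/t0.png')[:,:,::-1].copy();sc=cv2.imread('pics/s0.png')[:,:,::-1].copy()
for b in blanks(im): print(np.round(b[:2],3),'long axis deg',round(b[2],1),np.round(b[3:5]),b[5].round())
h=cv2.cvtColor(im,cv2.COLOR_RGB2HSV)
m=((h[...,1]<25)&(h[...,2]>185)).astype(np.uint8);k=np.zeros_like(m);k[190:240,320:390]=1;m*=k
m=cv2.morphologyEx(m,cv2.MORPH_OPEN,np.ones((3,3),np.uint8))
c=max(cv2.findContours(m,cv2.RETR_EXTERNAL,cv2.CHAIN_APPROX_NONE)[0],key=cv2.contourArea)
w=np.array([pt('top',*p[0],.055) for p in c],np.float32);r=cv2.minAreaRect(w*1000);print('console',r)
pts=cv2.boxPoints(r);print(pts.round(1))
def tri(a,b):
    (o,d),(p,e)=a,b;A=np.c_[d,-e];s=np.linalg.lstsq(A,p-o,rcond=None)[0];x,y=o+d*s[0],p+e*s[1];return (x+y)/2,np.linalg.norm(x-y)
ends=[((439.2,191.3),(378.3,268.3)),((442.5,215),(355.8,280))]
for a,b in ends: print('bar end',tri(ray('top',*a),ray('scene',*b)), pt('top',*a,.116))
mat=[pt('top',410+u/6,180+v/6,.003) for u,v in [(20,88),(272,62),(322,352),(65,382)]];print('mat',np.round(mat,3),np.mean(mat,0), 'deg',[np.degrees(np.arctan2(*(mat[i]-mat[j])[::-1])) for i,j in((0,3),(1,2))])
print('scoop wall bottom', [pt('top',410+u/6,180+v/6,.041) for u,v in [(112,338),(240,330)]])
print('skirt ctr',pt('top',353.3,212.5,.064),'line ends',pt('top',356.2,205.5,.093),pt('top',355,209,.093))
for n,z in(('tin',.049),): print(pt('top',422,145,.049),pt('top',447,151,.035))
E
```

```text
[0.474 0.257] long axis deg 17.7 [67. 41.] [249. 214.]
[0.485 0.128] long axis deg -30.6 [69. 41.] [289. 210.]
[0.561 0.272] long axis deg -20.5 [69. 40.] [245. 188.]
[0.592 0.176] long axis deg -28.2 [67. 41.] [274. 177.]
console ((463.6061706542969, -71.25442504882812), (144.69976806640625, 85.45105743408203), 85.42630767822266)
[[ 415.2 -140. ]
 [ 500.4 -146.8]
 [ 512.    -2.5]
 [ 426.8    4.3]]
bar end (array([ 0.51694428, -0.32638973,  0.11019967]), np.float64(0.004328561493624846)) [ 0.51378514 -0.32372081]
bar end (array([ 0.44538977, -0.33042561,  0.11115869]), np.float64(0.0036542196196299825)) [ 0.44301985 -0.32824239]
mat [[ 0.527 -0.271]
 [ 0.538 -0.408]
 [ 0.381 -0.423]
 [ 0.369 -0.285]] [ 0.45391653 -0.34668438] deg [np.float64(5.158117193230528), np.float64(5.144910985130143)]
scoop wall bottom [array([ 0.38826517, -0.30195693]), array([ 0.39077953, -0.3683391 ])]
skirt ctr [ 0.46389602 -0.07107981] line ends [ 0.48044562 -0.07854484] [ 0.46997047 -0.07461302]
[ 0.67888134 -0.29871572] [ 0.66171168 -0.38184148]
```

Request:
servo_tool([
  [[3.5,-4.3,0,0,0,0,0.5],[3.5,-4.3,0,0,0,0,0.5],[3.5,-4.3,0,0,0,0,0.5],[3.5,-4.3,0,0,0,0,0.5],[3.5,-4.3,0,0,0,0,0.5]],
])

```text
time_s: 0.72
eef_pos: [0.3514, 0.3831, 0.4044]
orientation: [-180.0, -0.0, 163.7]
wrist_force: [0.6, 0.5, 0.3]
finger_gap: 0.501
grasp_force: 0.0
```

Request:
servo_tool([
  [[3.5,-4.3,0,0,0,0,0.5],[3.5,-4.3,0,0,0,0,0.5],[0.6,-5.3,0,0,0,-1,0.5],[0.6,-5.3,0,0,0,-1,0.5],[0.6,-5.3,0,0,0,-1,0.5]],
])

```text
time_s: 1.35
eef_pos: [0.4384, 0.138, 0.4044]
orientation: [-180.0, -0.0, 160.6]
wrist_force: [0.6, -0.1, 0.2]
finger_gap: 0.5
grasp_force: 0.0
```

```bash
cat >> h.py <<'E'
import json
def log():
    s=state();open('log.jsonl','a').write(json.dumps([list(s['q']),list(s['eef_pos']),list(s['orientation'])])+'\n')
    print('t',round(s['time_s'],2),'q',np.round(s['q'],1).tolist(),'p',np.round(s['eef_pos'],4).tolist(),'o',np.round(s['orientation'],1).tolist(),'gap',round(s['finger_gap'],2),'gf',round(s['grasp_force'],1),'F',np.round(s['wrist_force'],1).tolist(),'T',np.round(s['torque'],2).tolist())
E
python3 -c "
from h import *
log()
(o,d),(p,e)=ray('top',165,150),ray('scene',292,105)
s=np.linalg.lstsq(np.c_[d,-e],p-o,rcond=None)[0];print('lamp',o+d*s[0],p+e*s[1])"
```

```text
t 1.35 q [-42.1, 0.8, 21.1, 103.9, -0.3, 75.3, 49.7] p [0.4384, 0.138, 0.4044] o [-180.0, -0.0, 160.6] gap 0.5 gf 0.0 F [0.6, -0.1, 0.2] T [0.02, -0.03, -0.04]
lamp [0.63101763 0.45965639 0.20245125] [0.65676856 0.4495636  0.20655739]
```

Request:
servo_tool([
  [[0.6,-5.2,-2.6,0,0,-0.6,0.5],[0.6,-5.2,-2.6,0,0,-0.6,0.5],[0.7,-5.2,-2.6,0,0,-0.7,0.5],[0.7,-5.3,-2.6,0,0,-0.7,0.5],[0,0,0,0,0,0,0.5]],
])

```text
time_s: 1.98
eef_pos: [0.4633, -0.0735, 0.2988]
orientation: [-179.8, -0.2, 157.6]
wrist_force: [0.1, -0.1, 0.0]
finger_gap: 0.496
grasp_force: 0.0
```

```bash
python3 -c "
from h import *
log()
im=cap('scene');im2=cap('top')
a=cv2.resize(im[180:280,260:400],(560,400),interpolation=cv2.INTER_CUBIC)
b=cv2.resize(im2[160:260,320:380],(240,400),interpolation=cv2.INTER_CUBIC)
cv2.imwrite('pics/k1.png',np.hstack([a,b])[:,:,::-1])"
```

```text
t 1.98 q [-26.4, 8.2, 34.4, 111.6, -5.1, 61.8, 77.8] p [0.4633, -0.0735, 0.2988] o [-179.8, -0.2, 157.6] gap 0.5 gf 0.0 F [0.1, -0.1, 0.0] T [-0.02, 0.01, -0.03]
```

View pics/k1.png

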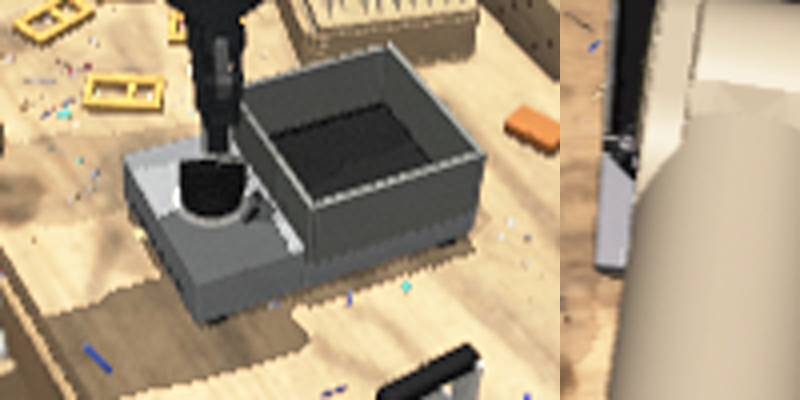

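The gripper sits right above the knob, at crop (215,170). I'll descend and grip.

Request:
servo_tool([
  [[0.1,0.2,-2.0,0,0,0,0.5],[0,0,-2.0,0,0,0,0.5],[0,0,-1.8,0,0,0,0.5],[0,0,0,0,0,0,0.9],[0,0,0,0,0,0,1]],
], grip_force=40)

```text
time_s: 2.7
eef_pos: [0.464, -0.0698, 0.2429]
orientation: [-179.7, -0.1, 158.0]
wrist_force: [-7.6, -10.2, -2.2]
finger_gap: 0.143
grasp_force: 40.1
```

Request:
servo_tool([
  [[0,0,0,0,0,0,1]],
])

```text
time_s: 2.82
eef_pos: [0.464, -0.0698, 0.2428]
orientation: [-179.7, -0.1, 157.9]
wrist_force: [-7.5, -13.0, -0.3]
finger_gap: 0.143
grasp_force: 40.5
```

```bash
python3 -c "
from h import *
log()"
```

```text
t 2.83 q [-25.3, 13.1, 33.6, 115.0, -8.6, 54.6, 80.6] p [0.464, -0.0698, 0.2428] o [-179.7, -0.1, 157.9] gap 0.14 gf 40.5 F [-7.5, -13.0, -0.3] T [-2.73, 1.75, -0.04]
```

Request:
servo_tool([
  [[-0.1,-0.15,0,0,0,8,1],[0,0,0,0,0,10,1],[0,0,0,0,0,10,1],[0,0,0,0,0,10,1],[0,0,0,0,0,10,1]],
])

```text
time_s: 3.45
eef_pos: [0.4635, -0.0706, 0.2431]
orientation: [-180.0, -0.2, -153.8]
wrist_force: [-6.9, -8.1, -0.8]
finger_gap: 0.145
grasp_force: 61.4
```

Request:
servo_tool([
  [[0,0,0,0,0,10,1],[0,0,0,0,0,10,1],[0,0,0,0,0,3,1],[0,0,0,0,0,0,1]],
])

```text
time_s: 3.95
eef_pos: [0.4637, -0.0706, 0.2431]
orientation: [-180.0, -0.2, -131.0]
wrist_force: [-3.5, -10.1, -3.6]
finger_gap: 0.145
grasp_force: 44.1
```

```bash
python3 -c "
from h import *
log()"
```

```text
t 3.95 q [-16.3, 12.1, 23.5, 114.7, -5.7, 54.3, 149.1] p [0.4637, -0.0706, 0.2431] o [-180.0, -0.2, -131.0] gap 0.14 gf 44.1 F [-3.5, -10.1, -3.6] T [-2.03, 0.74, -0.09]
```

Request:
servo_tool([
  [[0,0,0,0,0,0,0.5],[0,0,0,0,0,0,0.5],[0,0,3,0,0,0,0.5],[0,0,3,0,0,0,0.5],[0,0,2,0,0,0,0.5]],
])

```text
time_s: 4.58
eef_pos: [0.465, -0.0681, 0.3248]
orientation: [-179.9, 0.1, -130.9]
wrist_force: [0.5, -0.4, 0.1]
finger_gap: 0.499
grasp_force: 0.0
```

Request:
servo_tool([
  [[0.3,2.5,0,0,0,-10,0.2],[0.3,2.5,0,0,0,-10,0],[0.3,2.5,0,0,0,-10,0],[0.3,2.5,0,0,0,-10,0],[0.3,2.5,0,0,0,-10,0]],
])

```text
time_s: 5.2
eef_pos: [0.4797, 0.0578, 0.3234]
orientation: [180.0, 0.1, 178.8]
wrist_force: [0.9, -0.5, -0.8]
finger_gap: 1.002
grasp_force: 0.0
```

Request:
servo_tool([
  [[0.2,2.5,0,0,0,-10,0],[0.2,2.5,0,0,0,-10,0],[0.2,2.5,0,0,0,-10,0],[0,0,0,0,0,0,0]],
])

```text
time_s: 5.7
eef_pos: [0.4853, 0.1342, 0.3231]
orientation: [179.9, -0.0, 149.3]
wrist_force: [0.8, -0.8, 0.6]
finger_gap: 1.001
grasp_force: 0.0
```

```bash
python3 -c "
from meas import *
log()
im=cap('top')
for b in blanks(im): print(np.round(b[:2],3),round(b[2],1),np.round(b[3:5]))
im=cap('scene')
a=cv2.resize(im[190:270,270:400],None,fx=4,fy=4,interpolation=cv2.INTER_CUBIC)
cv2.imwrite('pics/k2.png',a[:,:,::-1])"
```

```text
t 5.7 q [-37.1, 10.4, 20.3, 104.8, -4.0, 65.4, 43.9] p [0.4853, 0.1342, 0.3231] o [179.9, -0.0, 149.3] gap 1.0 gf 0.0 F [0.8, -0.8, 0.6] T [0.01, 0.0, -0.02]
```

View pics/k2.png

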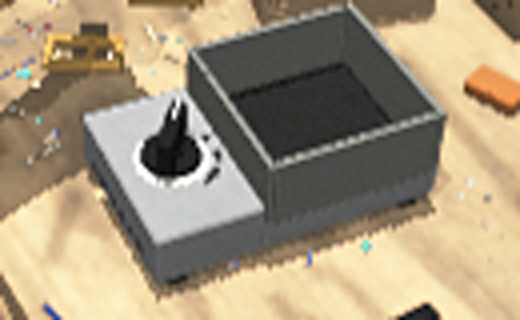

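The knob now points left, at the off mark; the pointer is at about (175,105) in the crop. Now the first blank.

Request:
servo_tool([
  [[0,-0.6,-5,0,0,0,0],[0,0,-5,0,0,0,0],[0,0,-4.0,0,0,0,0.1],[0,0,-1.1,0,0,0,0.5],[0,0,0,0,0,0,1]],
], grip_force=40)

```text
time_s: 6.42
eef_pos: [0.4859, 0.1249, 0.1722]
orientation: [-180.0, 0.0, 149.1]
wrist_force: [0.3, -0.6, 4.1]
finger_gap: 0.49
grasp_force: 6.4
```

Request:
servo_tool([
  [[0,0,0,0,0,0,1],[0,0,0,0,0,0,1]],
])

```text
time_s: 6.68
eef_pos: [0.4862, 0.1254, 0.173]
orientation: [179.9, 0.1, 149.1]
wrist_force: [-0.4, -0.3, 0.4]
finger_gap: 0.481
grasp_force: 40.5
```

```bash
python3 -c "
from h import *
log()
im=cap('scene')
a=cv2.resize(im[150:230,240:350],None,fx=5,fy=5,interpolation=cv2.INTER_CUBIC)
cv2.imwrite('pics/b1.png',a[:,:,::-1])"
```

```text
t 6.67 q [-34.1, 22.0, 18.8, 112.8, -9.6, 46.5, 49.2] p [0.4862, 0.1254, 0.173] o [179.9, 0.1, 149.1] gap 0.48 gf 40.5 F [-0.4, -0.3, 0.4] T [-0.02, -0.04, -0.02]
```

View pics/b1.png

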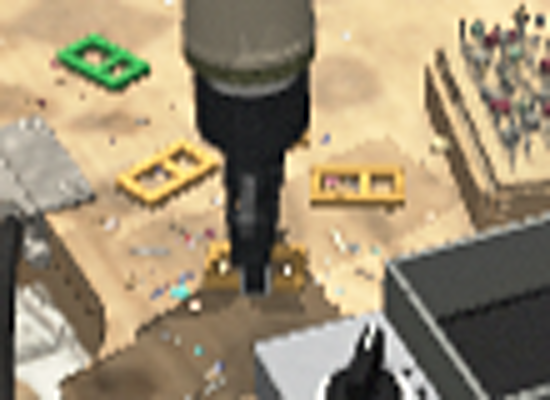

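The blank is gripped across its width (42 mm). I'll carry it to the tub.

Request:
servo_tool([
  [[0,0,5,0,0,0,1],[0,0,5,0,0,0,1],[1.9,-4.9,4,0,0,0,1],[2,-5.2,0,0,0,0,1],[2,-5.2,0,0,0,0,1]],
])

```text
time_s: 7.35
eef_pos: [0.5441, -0.0263, 0.3111]
orientation: [179.9, 0.1, 149.2]
wrist_force: [0.4, -0.2, -0.8]
finger_gap: 0.478
grasp_force: 41.1
```

Request:
servo_tool([
  [[2,-5.2,0,0,0,0,1],[0,0,0,0,0,0,1],[0,0,-4.5,0,0,0,1],[0,0,-4.3,0,0,0,1],[0,0,0,0,0,0,1]],
])

```text
time_s: 7.98
eef_pos: [0.562, -0.076, 0.2189]
orientation: [-179.8, -0.3, 149.1]
wrist_force: [-0.2, -0.9, 1.0]
finger_gap: 0.479
grasp_force: 41.0
```

Request:
servo_tool([
  [[0,0,0,0,0,0,0.35],[0,0,0,0,0,0,0.3],[0,0,4.5,0,0,0,0.3],[0,0,4.5,0,0,0,0.2],[0,0,2,0,0,0,0]],
])

```text
time_s: 8.6
eef_pos: [0.5643, -0.0775, 0.3363]
orientation: [179.8, 0.3, 149.1]
wrist_force: [-0.1, -0.3, 0.1]
finger_gap: 0.985
grasp_force: 0.0
```

```bash
python3 -c "
from meas import *
log()
im=cap('top')
for b in blanks(im): print(np.round(b[:2],3),round(b[2],1),np.round(b[3:5]))
"
```

```text
t 8.6 q [-18.4, 18.6, 28.7, 94.5, -9.6, 68.9, 71.5] p [0.5643, -0.0775, 0.3363] o [179.8, 0.3, 149.1] gap 0.99 gf 0.0 F [-0.1, -0.3, 0.1] T [-0.06, 0.01, 0.03]
[0.474 0.257] 17.9 [67. 41.]
[0.56  0.272] -20.5 [68. 40.]
[0.592 0.176] -28.2 [67. 41.]
```

Request:
servo_tool([
  [[0.5,5,-0.3,0,0,0.5,0],[0.5,5,-0.3,0,0,0.5,0],[0.6,5.1,-0.3,0,0,0.5,0],[0.6,5.1,-0.3,0,0,0.5,0],[0.6,5.1,-0.4,0,0,0.6,0]],
])

```text
time_s: 9.28
eef_pos: [0.5917, 0.1776, 0.3168]
orientation: [179.9, 0.1, 151.7]
wrist_force: [-0.4, -0.0, -0.2]
finger_gap: 1.001
grasp_force: 0.0
```

Request:
servo_tool([
  [[0,0,0,0,0,0,0],[0,0,-5,0,0,0,0],[0,0,-5,0,0,0,0],[0,0,-3,0,0,0,0]],
])

```text
time_s: 9.78
eef_pos: [0.591, 0.175, 0.1839]
orientation: [-179.9, -0.0, 151.6]
wrist_force: [-0.2, 0.3, -0.2]
finger_gap: 1.004
grasp_force: 0.0
```

```bash
python3 -c "
from h import *
log()"
```

```text
t 9.78 q [-34.1, 33.1, 19.7, 94.5, -13.0, 54.8, 51.9] p [0.591, 0.175, 0.1839] o [-179.9, -0.0, 151.6] gap 1.0 gf 0.0 F [-0.2, 0.3, -0.2] T [-0.01, -0.01, 0.03]
```

Request:
servo_tool([
  [[0,0.1,-1.1,0,0,0,0.3],[0,0,0,0,0,0,1],[0,0,0,0,0,0,1],[0,0,0,0,0,0,1],[0,0,5,0,0,0,1]],
])

```text
time_s: 10.4
eef_pos: [0.5899, 0.1768, 0.2221]
orientation: [-179.7, -0.3, 151.7]
wrist_force: [0.6, 0.2, -0.8]
finger_gap: 0.478
grasp_force: 40.9
```

Request:
servo_tool([
  [[0,0,5,0,0,0,1],[0.2,-5.1,4,0,0,0,1],[0.2,-5.1,0,0,0,0,1],[0.2,-5.1,0,0,0,0,1],[0.2,-5.1,0,0,0,0,1]],
])

```text
time_s: 11.02
eef_pos: [0.5993, -0.0268, 0.3141]
orientation: [179.9, 0.1, 151.7]
wrist_force: [-0.4, 0.6, -0.6]
finger_gap: 0.473
grasp_force: 40.9
```

Request:
servo_tool([
  [[0.2,-5.2,0,0,0,0,1],[0,0,0,0,0,0,1]],
])

```text
time_s: 11.28
eef_pos: [0.6006, -0.0836, 0.3142]
orientation: [-179.9, 0.1, 151.2]
wrist_force: [0.4, -0.5, -0.9]
finger_gap: 0.473
grasp_force: 40.9
```

```bash
python3 -c "
from h import *
log()"
```

```text
t 11.28 q [-15.6, 24.4, 27.2, 90.0, -11.5, 68.4, 75.0] p [0.6006, -0.0836, 0.3142] o [-179.9, 0.1, 151.2] gap 0.47 gf 40.9 F [0.4, -0.5, -0.9] T [0.04, 0.0, 0.0]
```

Request:
servo_tool([
  [[0,0,-4,0,0,0,1],[0,0,-3.9,0,0,0,1],[0,0,0,0,0,0,1],[0,0,0,0,0,0,0.35],[0,0,0,0,0,0,0.3]],
])

```text
time_s: 11.9
eef_pos: [0.6024, -0.0772, 0.2364]
orientation: [179.9, 0.2, 151.7]
wrist_force: [1.0, 0.7, 0.1]
finger_gap: 0.701
grasp_force: 0.0
```

Request:
servo_tool([
  [[0,0,5,0,0,0,0.3],[0,0,4,0,0,0,0.2],[-0.6,5.9,0,0,0,1.3,0],[-0.7,5.9,0,0,0,1.3,0],[-0.7,5.9,0,0,0,1.4,0]],
])

```text
time_s: 12.52
eef_pos: [0.5813, 0.1014, 0.3262]
orientation: [179.9, 0.1, 155.7]
wrist_force: [1.2, 1.3, 0.8]
finger_gap: 0.998
grasp_force: 0.0
```

Request:
servo_tool([
  [[-0.7,5.9,0,0,0,1.4,0],[-0.7,5.9,0,0,0,1.4,0],[-0.7,6,0,0,0,1.4,0],[0,0,0,0,0,0,0]],
])

```text
time_s: 13.02
eef_pos: [0.5582, 0.285, 0.3252]
orientation: [179.8, -0.1, 160.5]
wrist_force: [0.3, -0.1, -0.8]
finger_gap: 1.0
grasp_force: 0.0
```

```bash
python3 -c "
from meas import *
log()
im=cap('top')
for b in blanks(im): print(np.round(b[:2],3),round(b[2],1),np.round(b[3:5]))
"
```

```text
t 13.03 q [-42.9, 25.3, 17.8, 85.5, -8.2, 70.3, 46.5] p [0.5582, 0.285, 0.3252] o [179.8, -0.1, 160.5] gap 1.0 gf 0.0 F [0.3, -0.1, -0.8] T [-0.02, 0.03, -0.01]
[ 0.591 -0.078] -30.6 [107.  62.]
```

Request:
servo_tool([
  [[0.2,-0.3,0,0,0,-1,0],[0,0,-5,0,0,0,0],[0,0,-5,0,0,0,0],[0,0,-4,0,0,0,0],[0,0,0,0,0,0,0]],
])

```text
time_s: 13.7
eef_pos: [0.5619, 0.2721, 0.1815]
orientation: [-179.7, -0.2, 158.7]
wrist_force: [0.4, -0.4, 0.0]
finger_gap: 1.003
grasp_force: 0.0
```

```bash
python3 -c "
from h import *
log()"
```

```text
t 13.7 q [-40.9, 33.8, 16.6, 92.9, -11.1, 55.3, 48.0] p [0.5619, 0.2721, 0.1815] o [-179.7, -0.2, 158.7] gap 1.0 gf 0.0 F [0.4, -0.4, 0.0] T [-0.05, 0.0, -0.0]
```

Request:
servo_tool([
  [[0,0,-0.9,0,0,0,0.3],[0,0,0,0,0,0,1],[0,0,0,0,0,0,1],[0,0,0,0,0,0,1],[0,0,5,0,0,0,1]],
])

```text
time_s: 14.32
eef_pos: [0.5608, 0.2744, 0.2223]
orientation: [-179.7, -0.3, 158.9]
wrist_force: [0.4, 1.3, -0.8]
finger_gap: 0.48
grasp_force: 40.8
```

Request:
servo_tool([
  [[0,0,5,0,0,0,1],[0.4,-5.8,4,0,0,0,1],[0.4,-5.8,0,0,0,0,1],[0.4,-5.9,0,0,0,0,1],[0.4,-5.9,0,0,0,0,1]],
])

```text
time_s: 14.95
eef_pos: [0.5778, 0.0457, 0.3113]
orientation: [179.9, 0.1, 158.9]
wrist_force: [-0.5, 0.3, -0.2]
finger_gap: 0.473
grasp_force: 40.9
```

Request:
servo_tool([
  [[0.4,-5.9,0,0,0,0,1],[0.4,-5.9,0,0,0,0,1],[0,0,0,0,0,0,1]],
])

```text
time_s: 15.32
eef_pos: [0.5852, -0.0775, 0.3114]
orientation: [-179.8, 0.1, 158.3]
wrist_force: [0.5, 0.6, -0.3]
finger_gap: 0.48
grasp_force: 40.9
```

```bash
python3 -c "
from meas import *
log()
for b in blanks(cap('top')): print(np.round(b[:2],3),round(b[2],1),np.round(b[3:5]))
"
```

```text
t 15.32 q [-15.9, 22.4, 26.2, 92.7, -10.3, 67.2, 80.9] p [0.5852, -0.0775, 0.3114] o [-179.8, 0.1, 158.3] gap 0.48 gf 40.9 F [0.5, 0.6, -0.3] T [0.0, 0.03, 0.05]
[0.474 0.257] 17.9 [67. 41.]
```

Request:
servo_tool([
  [[0,0,-3.3,0,0,0,1],[0,0,-3.3,0,0,0,1],[0,0,0,0,0,0,1],[0,0,0,0,0,0,0.35],[0,0,0,0,0,0,0.3]],
])

```text
time_s: 16.0
eef_pos: [0.5868, -0.0703, 0.2464]
orientation: [179.9, 0.2, 158.9]
wrist_force: [-0.9, -1.1, -0.3]
finger_gap: 0.698
grasp_force: 0.0
```

Request:
servo_tool([
  [[0,0,5,0,0,0,0.3],[0,0,3,0,0,0,0.2],[-1.6,4.8,0,0,0,5.6,0],[-1.6,4.8,0,0,0,5.6,0],[-1.6,4.8,0,0,0,5.6,0]],
])

```text
time_s: 16.62
eef_pos: [0.5376, 0.0748, 0.3262]
orientation: [179.9, 0.2, 175.8]
wrist_force: [0.7, 0.0, 1.3]
finger_gap: 1.0
grasp_force: 0.0
```

Request:
servo_tool([
  [[-1.6,4.8,0,0,0,5.6,0],[-1.6,4.8,0,0,0,5.6,0],[-1.6,4.8,0,0,0,5.6,0],[-1.5,4.7,0,0,0,5.6,0],[0,0,0,0,0,0,0]],
])

```text
time_s: 17.25
eef_pos: [0.473, 0.2692, 0.3258]
orientation: [179.9, 0.1, -161.4]
wrist_force: [1.0, -0.6, -1.1]
finger_gap: 1.003
grasp_force: 0.0
```

Request:
servo_tool([
  [[0,0,-5,0,0,0,0],[0,0,-5,0,0,0,0],[0,0,-3,0,0,0,0],[0,0,0,0,0,0,0]],
])

```text
time_s: 17.75
eef_pos: [0.4747, 0.2632, 0.1933]
orientation: [-179.9, -0.2, -162.0]
wrist_force: [1.3, 0.5, 0.3]
finger_gap: 1.002
grasp_force: 0.0
```

```bash
python3 -c "
from meas import *
log()
for b in blanks(cap('top')): print(np.round(b[:2],3),round(b[2],1),np.round(b[3:5]))
"
```

```text
t 17.75 q [-39.9, 23.9, 9.2, 105.5, -4.7, 51.2, 79.5] p [0.4747, 0.2632, 0.1933] o [-179.9, -0.2, -162.0] gap 1.0 gf 0.0 F [1.3, 0.5, 0.3] T [0.01, 0.02, 0.03]
[ 0.591 -0.078] -27.5 [108.  62.]
```

Request:
servo_tool([
  [[0,-0.6,0,0,0,0,0],[0,0,-2.1,0,0,0,0.3],[0,0,0,0,0,0,1],[0,0,0,0,0,0,1],[0,0,0,0,0,0,1]],
])

```text
time_s: 18.42
eef_pos: [0.4756, 0.2586, 0.175]
orientation: [180.0, 0.1, -161.9]
wrist_force: [-1.1, -0.5, 6.7]
finger_gap: 0.476
grasp_force: 41.5
```

Request:
servo_tool([
  [[0,0,5,0,0,0,1],[0,0,5,0,0,0,1],[1.5,-4.8,4,0,0,0,1],[1.5,-4.8,0,0,0,0,1],[1.6,-4.8,0,0,0,0,1]],
])

```text
time_s: 19.05
eef_pos: [0.5209, 0.1144, 0.3138]
orientation: [180.0, 0.1, -161.9]
wrist_force: [0.2, 0.0, -0.9]
finger_gap: 0.476
grasp_force: 41.0
```

Request:
servo_tool([
  [[1.6,-4.8,0,0,0,0,1],[1.6,-4.8,0,0,0,0,1],[1.6,-4.8,0,0,0,0,1],[1.6,-4.9,0,0,0,0,1],[0,0,0,0,0,0,1]],
])

```text
time_s: 19.68
eef_pos: [0.5846, -0.0828, 0.313]
orientation: [-179.8, -0.0, -162.4]
wrist_force: [0.6, -0.0, -0.9]
finger_gap: 0.478
grasp_force: 41.0
```

```bash
python3 -c "
from meas import *
log()
for b in blanks(cap('top')): print(np.round(b[:2],3),round(b[2],1),np.round(b[3:5]))
"
```

```text
t 19.68 q [-11.8, 21.8, 21.6, 92.5, -8.3, 67.3, 119.2] p [0.5846, -0.0828, 0.313] o [-179.8, -0.0, -162.4] gap 0.48 gf 41.0 F [0.6, -0.0, -0.9] T [0.05, -0.01, 0.01]
```

Request:
servo_tool([
  [[0,0,-3.3,0,0,0,1],[0,0,-3,0,0,0,1],[0,0,0,0,0,0,1],[0,0,0,0,0,0,0.35],[0,0,0,0,0,0,0.3]],
])

```text
time_s: 20.35
eef_pos: [0.5852, -0.077, 0.2512]
orientation: [-179.9, 0.2, -161.9]
wrist_force: [-1.0, -0.4, 0.0]
finger_gap: 0.704
grasp_force: 0.0
```

Request:
servo_tool([
  [[0,0,5,0,0,0,0.3],[0,0,3,0,0,0,0.3],[-1,-5.5,2,0,0,-10,0.3],[-1,-5.5,2,0,0,-10,0.3],[-1,-5.5,2,0,0,-10,0.3]],
])

```text
time_s: 20.98
eef_pos: [0.5541, -0.2438, 0.3918]
orientation: [180.0, 0.2, 167.8]
wrist_force: [0.7, -0.0, -1.0]
finger_gap: 0.702
grasp_force: 0.0
```

```bash
cat > fk.py <<'E'
import numpy as np, json, itertools
from scipy.spatial.transform import Rotation as R
from scipy.optimize import least_squares
L=[json.loads(l) for l in open('log.jsonl')]
L.append([[-77.2848,22.0124,.9396,78.5565,-.3608,79.5391,-2.664],[.17555,.59968,.40375],[-179.895,.002,163.683]])
def fk(q,p,s):
    # p: offsets(7) deg, lengths: base z, a1, L1, a2, L2, a3, Lt(3), tool yaw
    q=np.array(q)*s
    ax='zyzyzyz'
    off=[np.array([0,0,p[0]]),np.array([p[1],0,0]),np.array([0,0,p[2]]),np.array([p[3],0,0]),np.array([0,0,p[4]]),np.array([p[5],0,0]),np.array([0,0,p[6]])]
    M=R.identity();x=np.zeros(3)
    for i in range(7):
        x=x+M.apply(off[i]); M=M*R.from_euler(ax[i],q[i]+p[8+i],degrees=True)
        if i==0: pass
    x=x+M.apply([0,0,p[7]])
    return x,M
def res(p,s):
    r=[]
    for q,x,o in L:
        a,M=fk(q,p,s);T=R.from_euler('xyz',o,degrees=True)
        r+=list(a-x)+list((M.inv()*T).as_rotvec()*.3)
    r+=list(np.array(p[8:14])*1e-5)
    return np.array(r)
if __name__=='__main__':
    best=None
    for s1,s3,s5,s7 in itertools.product([1,-1],repeat=4):
        s=np.array([s1,1,s3,1,s5,1,s7])
        for y in(0,90,180,-90):
            p0=np.array([.3,0,.3,0,.3,0,.05,.1]+[0]*6+[y])
            f=least_squares(res,p0,args=(s,))
            if best is None or f.cost<best[0]: best=(f.cost,s,f.x)
    print(best[0],best[1],best[2].round(3));print(np.abs(res(best[2],best[1])[:-6]).max())
    json.dump([best[1].tolist(),best[2].tolist()],open('fk.json','w'))
E
python3 -c "
from meas import *
log()
im=cap('top','t2.png')
for b in blanks(im): print(np.round(b[:2],3),round(b[2],1),np.round(b[3:5]))
"; python3 fk.py
```

```text
t 20.98 q [-2.5, 21.5, 31.3, 84.2, -11.3, 77.3, 107.2] p [0.5541, -0.2438, 0.3918] o [180.0, 0.2, 167.8] gap 0.7 gf 0.0 F [0.7, -0.0, -1.0] T [-0.05, -0.03, -0.04]
7.678452054253775e-05 [-1  1 -1  1 -1  1 -1] [ 2.1400e-01 -5.0000e-03  4.4900e-01  5.0000e-03  4.6500e-01  1.6000e-02
  4.4058e+01 -4.3916e+01 -1.8220e+00  4.0500e-01 -1.6890e+00 -2.8840e+00
  5.5000e-01  2.6970e+00  8.6727e+01]
0.0031871454821426337
```

```bash
cat > plan.py <<'E'
from fk import *
s,p=json.load(open('fk.json'));s=np.array(s);p=np.array(p)
lo=np.array([-169.22,-14.56,-87.37,10.42,-82.24,.94,-172.7]);hi=np.array([169.22,117.87,89.26,133.3,262.24,117.77,172.7])
def ik(x,M,q0):
    def f(q):
        a,N=fk(q,p,s);return np.r_[(a-x)*10,(N.inv()*M).as_rotvec()*3,(q-q0)*1e-3]
    r=least_squares(f,np.clip(q0,lo+1,hi-1),bounds=(lo,hi));q=r.x;a,N=fk(q,p,s)
    return q,np.linalg.norm(a-x),np.degrees((N.inv()*M).magnitude())
def pose(bar,phi,th,flip):
    # scoop rotation, tool pose
    S=R.from_euler('z',phi,degrees=True)*R.from_euler('y',-th,degrees=True)
    T=S*R.from_euler('z',180 if flip else 0,degrees=True)*R.from_euler('x',180,degrees=True)
    return bar-T.apply([0,0,.155]),T,S
if __name__=='__main__':
    tub=np.array([.5836,-.0806,0])
    q00=np.array(L[-2][0])
    for flip in(0,1):
      for phi in range(-180,180,30):
        q=q00.copy();bar=np.array([.5,-.22,.3])
        # rotate up in vertical from pick yaw
        y0=4.5
        for k in range(1,7):
            x,T,S=pose(bar,y0+(phi-y0)*k/6,0,flip);q,e,a=ik(x,T,q)
        e0,a0=e,a
        for k in range(1,9):
            th=k*11
            x,T,S=pose(np.zeros(3),phi,th,flip);lip=S.apply([-.086,0,-.067])
            b=np.array([tub[0],tub[1],.13])-lip
            bb=bar+(b-bar)*k/8;
            x,T,S=pose(bb,phi,th,flip);q,e,a=ik(x,T,q)
        print(flip,phi,'hover err',round(e0,3),round(a0,1),'tip err',round(e,3),round(a,1),q.round(0),'margin',np.minimum(q-lo,hi-q).min().round(0))
E
python3 plan.py
```

```text
0 -180 hover err 0.0 0.0 tip err 0.124 31.2 [-25.  82.  76.  55.   1. 118. 163.] margin 0.0
0 -150 hover err 0.0 0.0 tip err 0.06 14.5 [-34.  86.  84.  50.   2. 118. 173.] margin 0.0
0 -120 hover err 0.0 0.0 tip err 0.0 0.1 [-35.  63.  30.  59.  43. 118. 149.] margin 0.0
0 -90 hover err 0.0 0.0 tip err 0.002 8.6 [ -74.   88.   89.   91.   -3.   71. -173.] margin 0.0
0 -60 hover err 0.0 0.0 tip err 0.015 3.8 [ -94.   89.   89.  120.   -8.   31. -173.] margin 0.0
0 -30 hover err 0.0 0.0 tip err 0.066 9.2 [ -97.   85.   89.  133.   -5.    1. -173.] margin 0.0
0 0 hover err 0.0 0.0 tip err 0.13 28.0 [-47. -15.  70. 133. -82.  23.  18.] margin 0.0
0 30 hover err 0.0 0.0 tip err 0.004 0.4 [109.  60. -79. 133. -69.  28.  55.] margin 0.0
0 60 hover err 0.0 0.0 tip err 0.0 0.0 [ 30.  36.  15. 106. -82. 104.  48.] margin 0.0
0 90 hover err 0.0 0.0 tip err 0.0 0.0 [ 35.  51.   0.  75. -65. 118.  38.] margin 0.0
0 120 hover err 0.0 0.0 tip err 0.023 5.4 [ 51.  87. -87.  49.  -1. 118.  -1.] margin 0.0
0 150 hover err 0.0 0.0 tip err 0.096 23.7 [ 41.  86. -87.  52.   0. 118.   2.] margin 0.0
1 -18
[... 378 characters left out ...]
0 tip err 0.0 0.0 [-51.  28.  18. 121.  83.  79. -58.] margin 12.0
1 -30 hover err 0.0 0.0 tip err 0.084 7.4 [-43.  20.  16. 133. 111.  66. -68.] margin 0.0
1 0 hover err 0.0 0.0 tip err 0.13 29.7 [-43. -15.  52. 133. -69.   2. 173.] margin 0.0
1 30 hover err 0.0 0.0 tip err 0.046 3.0 [111.  89. -87. 133.   6.   9. 173.] margin 0.0
1 60 hover err 0.0 0.0 tip err 0.009 8.1 [ 96.  81. -87. 104.  -4.  54. 173.] margin 0.0
1 90 hover err 0.007 1.8 tip err 0.006 6.5 [ 73.  84. -87.  74.  -3.  91. 173.] margin 0.0
1 120 hover err 0.073 22.5 tip err 0.023 7.9 [ 50.  86. -87.  49.  -5. 118. 173.] margin 0.0
1 150 hover err 0.146 42.9 tip err 0.096 24.6 [ 41.  87. -87.  52.  -5. 118. 173.] margin 0.0
```

View pics/t2.png

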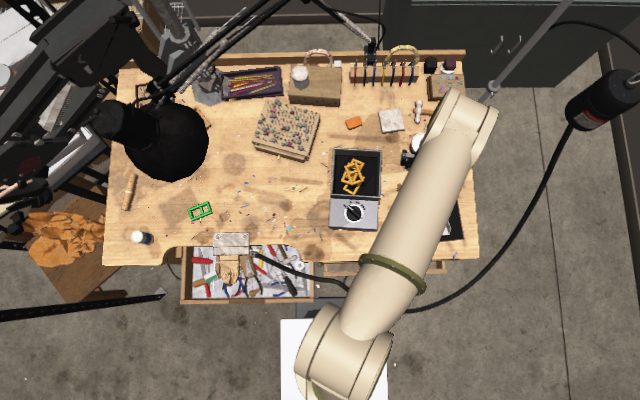

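All four blanks are in the tub, clustered around (355,177), and the pointer is at the bar mark. The arm covers the scoop in this view, so I'll check for scoop movement in the scene view.

```bash
python3 -c "
from h import *
a=cv2.imread('pics/s0.png')[:,:,::-1].astype(int);b=cap('scene','s2.png').astype(int)
d=np.abs(a-b).max(2)[250:350,310:410];print((d>40).sum()); ys,xs=np.where(d>40); print(xs.min()+310 if len(xs) else 0,xs.max()+310 if len(xs) else 0,ys.min()+250 if len(ys) else 0,ys.max()+250 if len(ys) else 0)
print(proj('scene',[.480,-.327,.116]),proj('scene',[.480,-.327,.108]),proj('top',[.480,-.327,.116]))
h=b.sum(2)[262:290,348:388]
for r in h[::2]: print(' '.join('%3d'%v for v in r[::2]))
"
```

```text
1310
310 396 265 307
(np.float64(365.9847468167095), np.float64(272.6606116141052)) (np.float64(365.662700995574), np.float64(274.7115679246519)) (np.float64(441.1489374407105), np.float64(202.54136434555306))
661 654 661 647 587 576 597 651 657 657 664 673 683 683 677 684 667 605 563 479
636 661 662 669 641 598 554 608 655 679 560 665 682 686 698 678 673 659 615 483
647 656 661 659 672 638 587 483 332 372 396 685 680 543  32 596 681 669 670 628
615 643 642 659 658 664 658 317 324 358 396 586  29  57  72  57 668 672 671 671
530 584 597 652 660 661 648 537 330 287  50  74  65  91  75  77 577 689 676 671
568 549 557 567 612 632 660 576 136  60  81  74  78  76  36 222 492 691 682 678
620 569 562 540 566 492 228  55  73  77  74  74  44 171 318 400 609 679 673 677
643 624 611 548 210  50  62  70  84  75  52 216 302 355 363 420 537 683 589 688
551 532 357  84 130 157 137  99  58  61 336 405 367 355 358 412 371 363 376 575
367 361 358  20  84  94  55  44 326 407 394 391 352 358 403 386 365 353 366 401
365 368 429 348  42  44 177 406 395 393 396 389 346 359 406 425 350 373 357 373
433 421 387 390 342 345 400 396 394 395 399 339 355 352 398 380 280 384 378 368
391 382 383 390 389 391 393 396 429 421 384 353 355 350 351 409 356 298 387 409
384 398 392 386 395 395 431 490 445 414 423 352 349 391 396 386 425 379 389 374
```

```bash
python3 -c "
import cv2,numpy as np
b=cv2.imread('pics/s2.png')[235:345,300:420];a=cv2.imread('pics/s0.png')[235:345,300:420]
f=lambda i:cv2.resize(i,None,fx=3.3,fy=3.3,interpolation=cv2.INTER_NEAREST)
cv2.imwrite('pics/sc2.png',np.hstack([f(a),f(b)]))"
```

```text
(no output)
```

View pics/sc2.png

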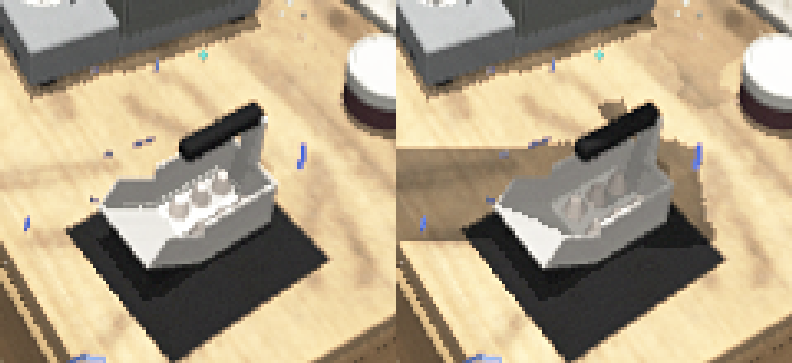

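The scoop hasn't moved; only the arm's shadow changed. The bar is at about (367,275) in the scene view, so I'll approach it.

Request:
servo_tool([
  [[-2.4,-2.8,-2.6,0,0,5.6,0.3],[-2.4,-2.8,-2.5,0,0,5.6,0.3],[-2.5,-2.7,-2.5,0,0,5.5,0.3],[0,0,0,0,0,0,0.3]],
], grip_force=100)

```text
time_s: 21.58
eef_pos: [0.4785, -0.3278, 0.3127]
orientation: [180.0, -0.1, -175.5]
wrist_force: [0.7, 0.1, 1.7]
finger_gap: 0.701
grasp_force: 0.0
```

```bash
python3 -c "
from h import *
log()
b=cap('scene')[200:300,320:420]
cv2.imwrite('pics/sc3.png',cv2.resize(b,None,fx=5,fy=5,interpolation=cv2.INTER_CUBIC)[:,:,::-1])"
```

```text
t 21.57 q [7.8, 21.6, 29.9, 94.3, -11.4, 67.2, 135.0] p [0.4785, -0.3278, 0.3127] o [180.0, -0.1, -175.5] gap 0.7 gf 0.0 F [0.7, 0.1, 1.7] T [-0.03, -0.0, 0.02]
```

View pics/sc3.png

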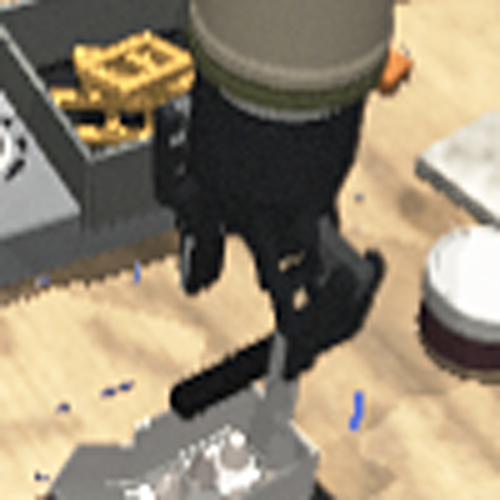

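The fingers straddle the bar, seen at about (230,370) in the crop. Descending and gripping.

Request:
servo_tool([
  [[0.1,0.05,-2.5,0,0,0,0.3],[0,0,-2.4,0,0,0,0.3],[0,0,0,0,0,0,0.6],[0,0,0,0,0,0,1],[0,0,0,0,0,0,1]],
])

```text
time_s: 22.25
eef_pos: [0.4834, -0.325, 0.2663]
orientation: [-179.9, 0.2, -175.2]
wrist_force: [0.6, 0.1, 4.3]
finger_gap: 0.163
grasp_force: 97.8
```

Request:
servo_tool([
  [[0,0,0,0,0,0,1]],
])

```text
time_s: 22.38
eef_pos: [0.4834, -0.3252, 0.2662]
orientation: [-179.9, 0.2, -175.2]
wrist_force: [1.2, -0.7, 7.0]
finger_gap: 0.166
grasp_force: 98.3
```

```bash
python3 -c "
from h import *
log()"
cat > tilt.py <<'E'
from plan import *
import sys
# rows: from TCP now -> staged lip path; args
phi=-90
lipxy=np.array([.583,-.095])
x0=None
out=[];prev=None
for k in range(0,12):
    th=8*k
    z=.175-.06*min(1,k/8)
    x,T,S=pose(np.zeros(3),phi,th,1);lip=S.apply([-.086,0,-.067]);b=np.r_[lipxy,z]-lip
    x,T,S=pose(b,phi,th,1)
    o=S.apply([.002,0,-.105])+b
    print(th,'tcp',x.round(4),'d cm',None if prev is None else ((x-prev)*100).round(1),'origin',o.round(3),'bar',b.round(3))
    prev=x
E
python3 tilt.py
```

```text
t 22.38 q [8.4, 24.5, 28.9, 96.9, -13.2, 61.8, 136.1] p [0.4834, -0.3252, 0.2662] o [-179.9, 0.2, -175.2] gap 0.17 gf 98.3 F [1.2, -0.7, 7.0] T [0.14, -0.24, -0.03]
0 tcp [ 0.583 -0.181  0.397] d cm None origin [ 0.583 -0.183  0.137] bar [ 0.583 -0.181  0.242]
8 tcp [ 0.583  -0.1493  0.3993] d cm [0.  3.2 0.2] origin [ 0.583 -0.187  0.142] bar [ 0.583 -0.171  0.246]
16 tcp [ 0.583  -0.1165  0.3971] d cm [ 0.   3.3 -0.2] origin [ 0.583 -0.19   0.148] bar [ 0.583 -0.159  0.248]
24 tcp [ 0.583  -0.0833  0.3903] d cm [ 0.   3.3 -0.7] origin [ 0.583 -0.191  0.154] bar [ 0.583 -0.146  0.249]
32 tcp [ 0.583  -0.0503  0.3788] d cm [ 0.   3.3 -1.1] origin [ 0.583 -0.19   0.159] bar [ 0.583 -0.132  0.247]
40 tcp [ 0.583  -0.0182  0.3628] d cm [ 0.   3.2 -1.6] origin [ 0.583 -0.187  0.165] bar [ 0.583 -0.118  0.244]
48 tcp [0.583  0.0124 0.3425] d cm [ 0.   3.1 -2. ] origin [ 0.583 -0.182  0.17 ] bar [ 0.583 -0.103  0.239]
56 tcp [0.583  0.041  0.3179] d cm [ 0.   2.9 -2.5] origin [ 0.583 -0.176  0.174] bar [ 0.583 -0.088  0.231]
64 tcp [0.583  0.0668 0.2896] d cm [ 0.   2.6 -2.8] origin [ 0.583 -0.168  0.177] bar [ 0.583 -0.072  0.222]
72 tcp [0.583  0.0896 0.2654] d cm [ 0.   2.3 -2.4] origin [ 0.583 -0.158  0.187] bar [ 0.583 -0.058  0.217]
80 tcp [0.583  0.1087 0.2382] d cm [ 0.   1.9 -2.7] origin [ 0.583 -0.148  0.195] bar [ 0.583 -0.044  0.211]
88 tcp [0.583  0.1239 0.2087] d cm [-0.   1.5 -3. ] origin [ 0.583 -0.136  0.202] bar [ 0.583 -0.031  0.203]
```

The bar is held. Lifting, then turning the scoop so its mouth faces left while carrying it to the tub.

Request:
servo_tool([
  [[0,0,1.5,0,0,0,1],[0,0,3,0,0,0,1],[0,0,3.5,0,0,0,1],[0,0,3.5,0,0,0,1],[0,0,2,0,0,0,1]],
])

```text
time_s: 23.0
eef_pos: [0.4823, -0.325, 0.4021]
orientation: [-179.9, 0.1, -175.2]
wrist_force: [0.3, -1.0, -2.8]
finger_gap: 0.166
grasp_force: 97.8
```

Request:
servo_tool([
  [[0.8,1,0,0,0,-7,1],[1,1.4,0,0,0,-9,1],[1,1.4,0,0,0,-9,1],[1,1.4,0,0,0,-9,1],[1,1.4,0,0,0,-9,1]],
])

```text
time_s: 23.62
eef_pos: [0.5305, -0.2583, 0.3999]
orientation: [-180.0, -0.0, 141.5]
wrist_force: [-0.5, -0.2, -2.7]
finger_gap: 0.164
grasp_force: 97.9
```

Request:
servo_tool([
  [[1,1.4,0,0,0,-9,1],[1,1.4,0,0,0,-9,1],[1,1.4,0,0,0,-9,1],[1,1.4,0,0,0,-9,1],[0.8,1.4,0,0,0,-9,1]],
])

```text
time_s: 24.25
eef_pos: [0.5786, -0.1882, 0.3999]
orientation: [-180.0, -0.0, 96.5]
wrist_force: [-1.3, -0.2, -2.8]
finger_gap: 0.171
grasp_force: 97.8
```

Request:
servo_tool([
  [[0.3,0.8,0,0,0,-6.6,1],[0,0,0,0,0,0,1]],
])

```text
time_s: 24.5
eef_pos: [0.5818, -0.1797, 0.3996]
orientation: [-180.0, -0.0, 90.3]
wrist_force: [0.5, -0.3, -2.4]
finger_gap: 0.162
grasp_force: 97.9
```

```bash
python3 -c "
from h import *
log()
b=cap('scene')[130:300,270:440];c=cap('top')[130:250,310:430]
f=lambda i:cv2.resize(i,(400,400),interpolation=cv2.INTER_CUBIC)
cv2.imwrite('pics/sc4.png',np.hstack([f(b),f(c)])[:,:,::-1])"
```

```text
t 24.5 q [-17.0, 24.1, 43.2, 83.2, -16.5, 79.3, 27.2] p [0.5818, -0.1797, 0.3996] o [-180.0, -0.0, 90.3] gap 0.16 gf 97.9 F [0.5, -0.3, -2.4] T [-0.05, -0.01, -0.06]
```

View pics/sc4.png

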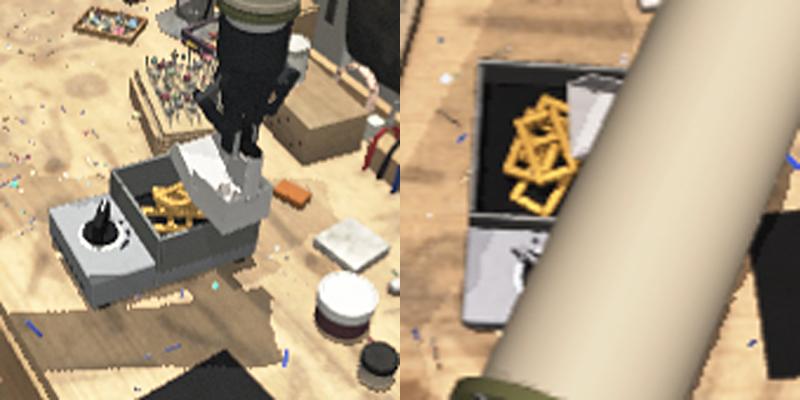

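The scoop's mouth points left over the tub, and the cones are still inside. Now tipping about the lip.

Request:
servo_tool([
  [[0,3.2,0.2,-8,0,0,1],[0,3.3,-0.2,-8,0,0,1],[0,3.3,-0.7,-8,0,0,1],[0,3.3,-1.1,-8,0,0,1],[0,0,0,0,0,0,1]],
])

```text
time_s: 25.22
eef_pos: [0.582, -0.0444, 0.3796]
orientation: [-179.6, 32.0, 90.9]
wrist_force: [-0.4, 0.7, -3.1]
finger_gap: 0.16
grasp_force: 98.0
```

```bash
python3 -c "
from h import *
log()"
```

```text
t 25.23 q [-45.9, 24.5, 50.1, 91.5, 14.2, 71.8, -2.3] p [0.582, -0.0444, 0.3796] o [-179.6, 32.0, 90.9] gap 0.16 gf 98.0 F [-0.4, 0.7, -3.1] T [0.94, 0.03, -0.01]
```

Request:
servo_tool([
  [[0,3.0,-1.6,-8,0,0,1],[0,3.1,-2,-8,0,0,1],[0,2.9,-2.5,-8,0,0,1],[0,0,0,0,0,0,1]],
])

```text
time_s: 25.72
eef_pos: [0.5816, 0.0438, 0.317]
orientation: [-179.0, 56.1, 91.3]
wrist_force: [0.1, 0.8, -2.6]
finger_gap: 0.167
grasp_force: 98.1
```

Request:
servo_tool([
  [[0,2.6,-2.8,-8,0,0,1],[0,2.3,-2.4,-8,0,0,1],[0,1.9,-2.7,-8,0,0,1],[0,0,0,0,0,0,1],[0,0,0,0,0,0,1]],
])

```text
time_s: 26.35
eef_pos: [0.5823, 0.1058, 0.2439]
orientation: [-179.6, 79.8, 90.2]
wrist_force: [-1.2, -0.5, -0.5]
finger_gap: 0.167
grasp_force: 98.4
```

```bash
python3 -c "
from h import *
log()
b=cap('scene')[130:300,270:440];c=cap('top')[130:250,310:430]
f=lambda i:cv2.resize(i,(400,400),interpolation=cv2.INTER_CUBIC)
cv2.imwrite('pics/sc5.png',np.hstack([f(b),f(c)])[:,:,::-1])"
```

```text
t 26.35 q [-63.7, 56.2, 53.0, 91.5, 32.9, 80.8, -30.0] p [0.5823, 0.1058, 0.2439] o [-179.6, 79.8, 90.2] gap 0.17 gf 98.4 F [-1.2, -0.5, -0.5] T [1.41, 0.0, 0.02]
```

View pics/sc5.png

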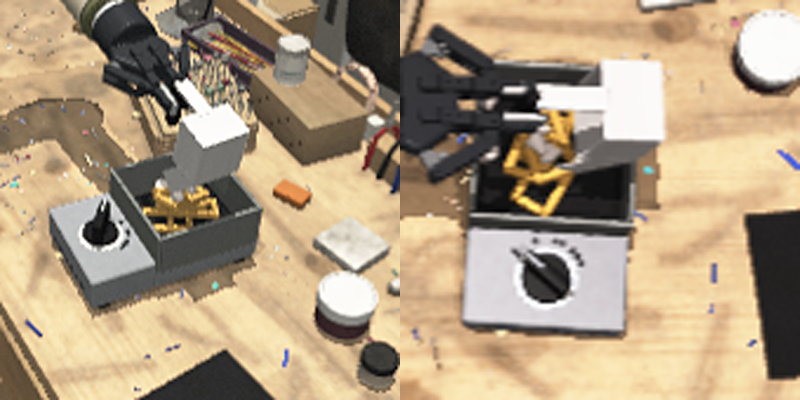

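The cones are on the pile beneath the lip, at about (545,150) in the crop. I'll raise the scoop slightly and finish tipping so that none are trapped.

Request:
servo_tool([
  [[0,0,2,0,0,0,1],[0,1.5,-1.0,-8,0,0,1],[0,0.6,-1,-4,0,0,1],[0,0,1.5,0,0,0,1],[0,0,0,0,0,0,1]],
])

```text
time_s: 27.08
eef_pos: [0.5821, 0.1283, 0.2603]
orientation: [2.2, 88.2, -87.9]
wrist_force: [0.0, 0.4, -2.0]
finger_gap: 0.166
grasp_force: 98.4
```

Request:
servo_tool([
  [[0,0,2,0,0,0,1],[0,0,2,0,0,0,1],[0,0,0,0,0,0,1],[0,0,0,0,0,0,1]],
])

```text
time_s: 27.58
eef_pos: [0.5815, 0.1292, 0.2963]
orientation: [-5.6, 88.1, -95.6]
wrist_force: [0.4, 0.8, -2.0]
finger_gap: 0.162
grasp_force: 98.5
```

```bash
python3 -c "
from h import *
log()
b=cap('scene')[170:260,290:380];c=cap('top')[140:230,320:410]
f=lambda i:cv2.resize(i,(400,400),interpolation=cv2.INTER_CUBIC)
cv2.imwrite('pics/sc6.png',np.hstack([f(b),f(c)])[:,:,::-1])"
```

```text
t 27.57 q [-67.1, 58.4, 57.2, 89.5, 39.9, 87.5, -27.1] p [0.5815, 0.1292, 0.2963] o [-5.6, 88.1, -95.6] gap 0.16 gf 98.5 F [0.4, 0.8, -2.0] T [1.59, -0.05, 0.02]
```

View pics/sc6.png

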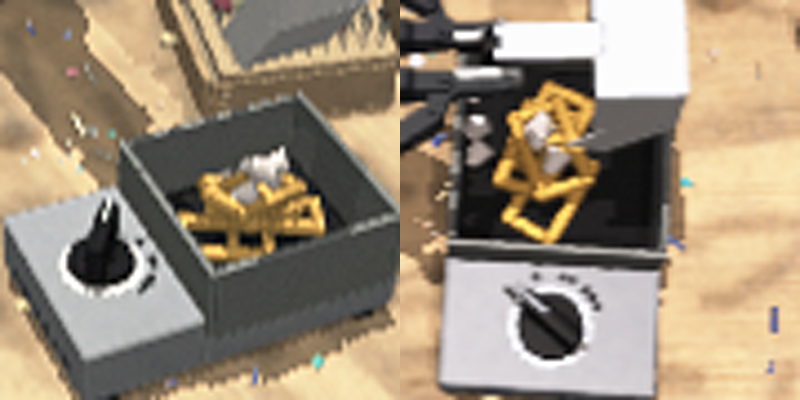

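Request:
servo_tool([
  [[0,-0.6,0.5,4,0,0,1],[0,-1.5,2.4,8,0,0,1],[0,-1.9,2.1,8,0,0,1],[0,-2.3,1.8,8,0,0,1],[0,-2.6,2.2,8,0,0,1]],
])

```text
time_s: 28.3
eef_pos: [0.5814, 0.0402, 0.3862]
orientation: [-179.6, 55.8, 90.5]
wrist_force: [0.5, 1.2, -0.5]
finger_gap: 0.167
grasp_force: 98.3
```

Request:
servo_tool([
  [[0,-2.9,1.9,8,0,0,1],[0,-3.1,1.4,8,0,0,1],[0,-3.2,1.0,8,0,0,1],[0,-3.3,0.5,8,0,0,1],[0,-3.3,0.2,8,0,0,1]],
])

```text
time_s: 28.92
eef_pos: [0.5812, -0.1188, 0.4363]
orientation: [-179.9, 15.8, 90.2]
wrist_force: [-0.4, -0.5, -2.1]
finger_gap: 0.17
grasp_force: 98.2
```

Request:
servo_tool([
  [[0,-3.3,-0.2,8,0,0,1],[0,-3.2,-0.2,8,0,0,1],[0,0,0,0,0,0,1],[0,0,0,0,0,0,1]],
])

```text
time_s: 29.42
eef_pos: [0.5815, -0.1828, 0.4315]
orientation: [-179.9, 0.0, 90.1]
wrist_force: [1.3, 0.4, -1.3]
finger_gap: 0.162
grasp_force: 98.2
```

```bash
python3 -c "
from h import *
log()
for i in range(4): cap('scene'); print(state()['wrist_force'].round(2))
b=cap('scene','sA.png')
"
```

```text
t 29.43 q [-18.0, 23.9, 45.8, 80.0, -16.9, 83.3, 27.5] p [0.5815, -0.1828, 0.4315] o [-179.9, 0.0, 90.1] gap 0.16 gf 98.2 F [1.3, 0.4, -1.3] T [0.06, -0.04, -0.03]
[ 0.56  0.45 -2.01]
[ 0.15 -0.31 -1.25]
[-0.11  0.27 -1.75]
[ 0.25 -0.14 -1.55]
```

The weight reading (1.6 N) says the scoop is empty. Returning it to the mat.

Request:
servo_tool([
  [[-0.8,-1.2,0,0,0,8,1],[-1.2,-1.6,0,0,0,9.5,1],[-1.2,-1.6,0,0,0,9.5,1],[-1.2,-1.6,0,0,0,9.5,1],[-1.2,-1.6,0,0,0,9.5,1]],
])

```text
time_s: 30.3
eef_pos: [0.5255, -0.2583, 0.4325]
orientation: [-180.0, 0.0, 136.6]
wrist_force: [-0.3, -1.4, -1.3]
finger_gap: 0.162
grasp_force: 98.3
```

Request:
servo_tool([
  [[-1.2,-1.6,0,0,0,9.5,1],[-1.2,-1.6,0,0,0,9.5,1],[-1.2,-1.6,0,0,0,9.5,1],[-1.2,-1.6,0,0,0,9.5,1],[-1.2,-1.4,0,0,0,9.5,1]],
])

```text
time_s: 30.92
eef_pos: [0.4656, -0.3365, 0.4325]
orientation: [-180.0, -0.0, -175.9]
wrist_force: [1.5, -0.7, -2.0]
finger_gap: 0.162
grasp_force: 98.3
```

Request:
servo_tool([
  [[-0.2,-0.3,-4,0,0,1,1],[0,0,-5,0,0,0,1],[0,0,-4,0,0,0,1],[0,0,-1.5,0,0,0,1],[0,0,0,0,0,0,1]],
])

```text
time_s: 31.55
eef_pos: [0.4639, -0.3393, 0.2873]
orientation: [180.0, -0.1, -175.3]
wrist_force: [-0.2, 0.4, -1.0]
finger_gap: 0.163
grasp_force: 98.1
```

```bash
python3 -c "
from h import *
log()"
```

```text
t 31.55 q [7.7, 22.8, 32.2, 96.9, -13.3, 64.2, 138.5] p [0.4639, -0.3393, 0.2873] o [180.0, -0.1, -175.3] gap 0.16 gf 98.1 F [-0.2, 0.4, -1.0] T [0.01, -0.08, 0.0]
```

Request:
servo_tool([
  [[0,0,-1.5,0,0,0,1],[0,0,-0.4,0,0,0,1],[0,0,-0.3,0,0,0,1],[0,0,0,0,0,0,1]],
])

```text
time_s: 32.05
eef_pos: [0.4637, -0.3402, 0.2663]
orientation: [-179.9, 0.1, -175.3]
wrist_force: [-1.8, 0.1, 2.6]
finger_gap: 0.163
grasp_force: 98.7
```

Request:
servo_tool([
  [[0,0,0,0,0,0,0.6],[0,0,0,0,0,0,0.3],[0,0,0,0,0,0,0.3],[0,0,2.5,0,0,0,0.3],[0,0,4,0,0,0,0.3]],
])

```text
time_s: 32.67
eef_pos: [0.4633, -0.3393, 0.3299]
orientation: [179.9, -0.2, -175.3]
wrist_force: [0.1, -0.5, 0.8]
finger_gap: 0.702
grasp_force: 0.0
```

Request:
servo_tool([
  [[0,0,5,0,0,0,0.3],[-1,5,3,0,0,-8,0.3],[-1,5,0,0,0,-9,0.3]],
])

```text
time_s: 33.05
eef_pos: [0.4436, -0.2397, 0.4129]
orientation: [-180.0, 0.3, 167.3]
wrist_force: [0.7, 0.4, -0.8]
finger_gap: 0.702
grasp_force: 0.0
```

```bash
python3 -c "
from h import *
log()
t=cap('top','tB.png');s=cap('scene','sB.png')
"
```

```text
t 33.05 q [-6.3, 6.8, 34.3, 97.8, -3.9, 76.4, 105.9] p [0.4436, -0.2397, 0.4129] o [-180.0, 0.3, 167.3] gap 0.7 gf 0.0 F [0.7, 0.4, -0.8] T [0.05, 0.0, 0.07]
```

```bash
python3 -c "
import cv2,numpy as np
t=cv2.imread('pics/tB.png');s=cv2.imread('pics/sB.png')
f=lambda i,w,h:cv2.resize(i,(w,h),interpolation=cv2.INTER_CUBIC)
o=np.zeros((600,800,3),np.uint8)
o[:300,:400]=f(t[143:203,318:398],400,300);o[:300,400:]=f(s[180:240,310:390],400,300)
o[300:,:400]=f(s[240:345,300:440],400,300);o[300:,400:]=f(t[140:260,320:480],400,300)
cv2.imwrite('pics/last.png',o)"
```

View pics/last.png

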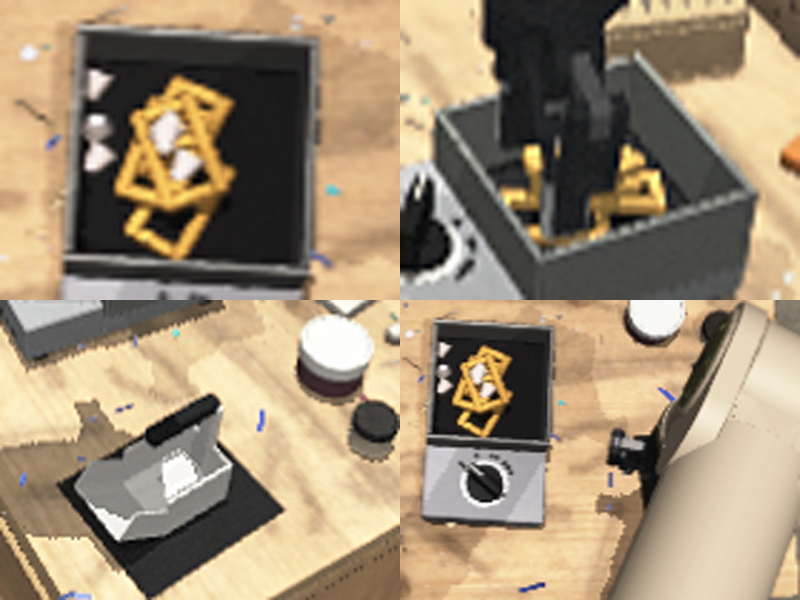

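```bash
python3 -c "
from h import *
def white(im,y0,y1,x0,x1,v=165,s=50):
    h=cv2.cvtColor(im,cv2.COLOR_RGB2HSV)[y0:y1,x0:x1]
    m=((h[...,1]<s)&(h[...,2]>v)).astype(np.uint8)
    n,l,st,c=cv2.connectedComponentsWithStats(m,connectivity=4)
    return [(c[i]+[x0,y0],st[i,4]) for i in range(1,n) if st[i,4]>5]
t=cv2.imread('pics/tB.png')[:,:,::-1].copy();a=cv2.imread('pics/t0.png')[:,:,::-1].copy()
print('top',[(p.round(1).tolist(),int(n)) for p,n in white(t,150,194,333,380)])
d=np.abs(t.astype(int)-a).max(2); m=(d>60)&(t.min(2)>150); m[145:232,328:384]=0; m[:,384:]=0
n,l,st,c=cv2.connectedComponentsWithStats(m.astype(np.uint8)); print('new white outside',[(c[i].round(),st[i,4]) for i in range(1,n) if st[i,4]>8])
s=cv2.imread('pics/sA.png')[:,:,::-1].copy()
print('scene',[(p.round(1).tolist(),int(n)) for p,n in white(s,195,235,318,378,150)])
def tri(a,b):
    (o,d),(p,e)=ray('top',*a),ray('scene',*b);k=np.linalg.lstsq(np.c_[d,-e],p-o,rcond=None)[0];x,y=o+d*k[0],p+e*k[1];return ((x+y)/2).round(3),np.linalg.norm(x-y).round(4)
for u in((351,169),(354.6,176)):
    for w in((349,206),(353,207.1),(345.8,212.8)): print(u,w,tri(u,w))
g=t[160:184,334:362].min(2)
for r in g: print(' '.join('%3d'%v for v in r))
"
```

```text
top [([367.5, 150.0], 8), ([336.9, 159.1], 15), ([350.6, 168.7], 34), ([337.1, 167.4], 11), ([336.8, 173.8], 20), ([354.3, 175.4], 22)]
new white outside [(array([247., 197.]), np.int32(12)), (array([371., 325.]), np.int32(38)), (array([296., 369.]), np.int32(1710)), (array([358., 344.]), np.int32(22)), (array([377., 380.]), np.int32(552)), (array([361., 393.]), np.int32(31))]
scene [([365.8, 199.9], 123), ([348.5, 207.1], 38), ([344.7, 212.5], 23), ([322.4, 227.3], 108), ([345.8, 228.3], 6)]
(351, 169) (349, 206) (array([ 0.596, -0.068,  0.093]), np.float64(0.0061))
(351, 169) (353, 207.1) (array([ 0.603, -0.071,  0.086]), np.float64(0.0174))
(351, 169) (345.8, 212.8) (array([ 0.595, -0.067,  0.067]), np.float64(0.0091))
(354.6, 176) (349, 206) (array([ 0.577, -0.08 ,  0.108]), np.float64(0.0215))
(354.6, 176) (353, 207.1) (array([ 0.584, -0.083,  0.101]), np.float64(0.0327))
(354.6, 176) (345.8, 212.8) (array([ 0.577, -0.079,  0.081]), np.float64(0.007))
 97 120 212 221 157  67  26  30  30  31  30  30  28  29  29  28  28  51  85  93 102 103  99  91  68  42  32  26
120 130 201 174  
[... 1858 characters left out ...]
 213 129  37  17  43  74  83
 15  24  32  32  30  31  28  46  82  96  63  25  23  31  63  91  94  73 142 223 210 122  38  14  13  17  62  81
 15  26  30  31  30  28  23  67  95  88  51  19  17  16  30  77  98  86  94 109 103  60  17  12  24  44  55  76
 17  17  27  31  30  28  30  79  97  79  82  75  56  44  32  71  95  95  94  97  75  43  50  71  82  91  67  72
 15  16  25  31  31  30  28  57  79  94 102 103 102  98  89  76  89  96  66  68  88  96  98  95  86  77  59  45
 16  25  30  30  31  30  30  31  30  36  58  79  94 103 108  81  83  98  83  96 113  98  79  65  49  46  39  30
 17  25  30  31  31  30  31  22  17  17  21  30  42  53  67  75  85  96  94  92  80  56  41  44  39  37  36  24
```

The scoop stands empty on the mat at about (180,475) in the last picture, and the knob is at off. Five cones show clearly in the tub, two of them on top of the stacked blanks close to the height limit, so I'll sweep the top of the pile to the right with shut fingers to bring everything lower.

Request:
servo_tool([
  [[1.8,2.6,0,0,0,-9.6,1],[1.8,2.6,0,0,0,-9.6,1],[1.8,2.6,0,0,0,-9.6,1],[1.8,2.6,0,0,0,-9.6,1],[1.8,2.6,0,0,0,-9.6,1]],
], grip_force=40)

```text
time_s: 33.78
eef_pos: [0.5341, -0.1093, 0.4103]
orientation: [-180.0, 0.0, 119.4]
wrist_force: [0.6, -0.0, -0.0]
finger_gap: 0.001
grasp_force: 0.0
```

Request:
servo_tool([
  [[1.8,2.6,-2,0,0,-9.6,1],[1.8,2.6,-2,0,0,-9.6,1],[1.8,2.6,-2,0,0,-9.6,1],[0,0,0,0,0,0,1],[0,0,0,0,0,0,1]],
])

```text
time_s: 34.4
eef_pos: [0.5876, -0.0326, 0.3504]
orientation: [-180.0, 0.1, 91.0]
wrist_force: [-0.8, -0.7, 0.5]
finger_gap: -0.005
grasp_force: 0.0
```

```bash
python3 -c "
from h import *
log()"
```

```text
t 34.4 q [-25.7, 21.3, 33.5, 90.4, -12.1, 72.0, 10.7] p [0.5876, -0.0326, 0.3504] o [-180.0, 0.1, 91.0] gap -0.01 gf 0.0 F [-0.8, -0.7, 0.5] T [-0.07, 0.03, -0.02]
```

Request:
servo_tool([
  [[0,0,-5,0,0,0,1],[0,0,-4.5,0,0,0,1],[0,0,0,0,0,0,1],[0,-0.8,0,0,0,0,1],[0,-0.8,0,0,0,0,1]],
])

```text
time_s: 35.02
eef_pos: [0.5885, -0.0491, 0.2581]
orientation: [179.8, 0.0, 90.9]
wrist_force: [1.6, 0.3, 0.4]
finger_gap: 0.004
grasp_force: 0.3
```

Request:
servo_tool([
  [[0,-0.8,0,0,0,0,1],[0,-0.8,0,0,0,0,1],[0,-0.8,0,0,0,0,1],[0,-0.8,0,0,0,0,1],[0,-0.8,0,0,0,0,1]],
])

```text
time_s: 35.65
eef_pos: [0.5876, -0.0883, 0.2553]
orientation: [-180.0, 0.0, 90.9]
wrist_force: [-0.8, 2.0, 0.9]
finger_gap: -0.001
grasp_force: 0.6
```

Request:
servo_tool([
  [[0,-0.8,0,0,0,0,1],[0,0,0,0,0,0,1],[0,0,5,0,0,0,1],[0,0,5,0,0,0,1],[-3,5,4,0,0,0,1]],
])

```text
time_s: 36.28
eef_pos: [0.5614, -0.0544, 0.3932]
orientation: [179.8, 0.1, 90.5]
wrist_force: [0.9, 1.1, 0.7]
finger_gap: -0.004
grasp_force: 0.0
```

Request:
servo_tool([
  [[-3,5,0,0,0,0,1],[-3,5,0,0,0,0,1],[0,4,0,0,0,0,1],[0,0,0,0,0,0,1]],
])

```text
time_s: 36.78
eef_pos: [0.5003, 0.0928, 0.3907]
orientation: [-180.0, -0.1, 91.3]
wrist_force: [0.5, -0.3, 0.3]
finger_gap: -0.001
grasp_force: 0.0
```

```bash
cat > cones.py <<'E'
from h import *
log()
def white(im,y0,y1,x0,x1,v,s=50):
    h=cv2.cvtColor(im,cv2.COLOR_RGB2HSV)[y0:y1,x0:x1]
    m=((h[...,1]<s)&(h[...,2]>v)).astype(np.uint8)
    n,l,st,c=cv2.connectedComponentsWithStats(m,connectivity=4)
    return [((c[i]+[x0,y0]).round(1).tolist(),int(st[i,4])) for i in range(1,n) if st[i,4]>5]
t=cap('top','tC.png');s=cap('scene','sC.png')
print('top',white(t,150,194,333,380,165));print('scene',white(s,195,235,318,378,140))
a=cv2.imread('pics/t0.png')[:,:,::-1]
h=cv2.cvtColor(t,cv2.COLOR_RGB2HSV);y=cv2.inRange(h,(15,110,120),(35,255,255))[150:196,333:380]
for r in range(0,46,1):
    print(''.join('#' if y[r,c] else ('o' if (h[150+r,333+c,1]<50 and h[150+r,333+c,2]>150) else '.') for c in range(47)))
hs=cv2.cvtColor(s,cv2.COLOR_RGB2HSV)
print()
for r in range(195,245):
    print(''.join('#' if (15<hs[r,c,0]<35 and hs[r,c,1]>100 and hs[r,c,2]>100) else ('o' if (hs[r,c,1]<50 and hs[r,c,2]>140) else '.') for c in range(315,382)))
E
python3 cones.py
```

```text
t 36.77 q [-40.3, 8.2, 29.3, 98.9, -4.2, 74.0, -8.8] p [0.5003, 0.0928, 0.3907] o [-180.0, -0.1, 91.3] gap -0.0 gf 0.0 F [0.5, -0.3, 0.3] T [-0.02, -0.04, 0.01]
top [([371.0, 150.0], 15), ([336.9, 159.1], 15), ([353.1, 165.7], 29), ([337.0, 171.5], 35), ([365.9, 171.8], 21)]
scene [([334.4, 196.8], 15), ([362.2, 196.8], 9), ([372.0, 208.0], 23), ([352.4, 207.6], 36), ([344.7, 207.1], 12), ([324.0, 211.5], 12), ([322.4, 227.3], 111), ([344.8, 222.2], 20), ([355.8, 224.7], 11), ([361.6, 223.3], 7), ([344.8, 228.8], 12)]
o..............................ooooooooooooooo.
o..............................................
o..............................................
o..............................................
o..............................................
o..............................................
o..............................................
...oo..........................................
...oooo.............##.........................
...oooo............#####.......................
...ooo............########.....................
o.ooo.............##########...................

[... 4332 characters left out ...]
....................
oooooo..ooooooooo..................................................
oooooooooooooooooo.................................................
oooooooooooooooooo.................................................
ooooooooooooooooooo................................................
oooooooooooooooooooo...............................................
oooooooooooooooooooo...............................................
ooooooooooooooooooooo..............................................
ooooooooooooooooooooo..............................................
oooooooooooooooooo.................................................
ooooooooooooooo....................................................
```

```bash
python3 -c "
from h import *
def tri(a,b):
    (o,d),(p,e)=ray('top',*a),ray('scene',*b);k=np.linalg.lstsq(np.c_[d,-e],p-o,rcond=None)[0];x,y=o+d*k[0],p+e*k[1];return ((x+y)/2).round(3),np.linalg.norm(x-y).round(4)
for a in((353.1,165.7),(358,177.4),(365.5,171.8)):
    for b in((353,207.6),(344.8,222.2),(355.8,224.7),(345,207.1)): print(a,b,*tri(a,b))
# rear top corner of frames: top(366,163)?; highest frame: leftmost scene corner (336,210)
for a in((345.5,164),(341,180)):
    for b in((336,210),(331,218)): print('fr',a,b,*tri(a,b))
"
```

```text
(353.1, 165.7) (353, 207.6) [ 0.607 -0.075  0.088] 0.0053
(353.1, 165.7) (344.8, 222.2) [ 0.604 -0.072  0.031] 0.0322
(353.1, 165.7) (355.8, 224.7) [ 0.626 -0.079  0.01 ] 0.0002
(353.1, 165.7) (345, 207.1) [ 0.594 -0.07   0.095] 0.0185
(358, 177.4) (353, 207.6) [ 0.578 -0.093  0.109] 0.0322
(358, 177.4) (344.8, 222.2) [ 0.575 -0.09   0.053] 0.0029
(358, 177.4) (355.8, 224.7) [ 0.594 -0.098  0.036] 0.029
(358, 177.4) (345, 207.1) [ 0.565 -0.087  0.115] 0.009
(365.5, 171.8) (353, 207.6) [ 0.579 -0.109  0.124] 0.0083
(365.5, 171.8) (344.8, 222.2) [ 0.576 -0.107  0.071] 0.0271
(365.5, 171.8) (355.8, 224.7) [ 0.595 -0.115  0.053] 0.0037
(365.5, 171.8) (345, 207.1) [ 0.567 -0.104  0.131] 0.0143
fr (345.5, 164) (336, 210) [ 0.593 -0.044  0.069] 0.0457
fr (345.5, 164) (331, 218) [ 0.59  -0.042  0.04 ] 0.0689
fr (341, 180) (336, 210) [ 0.569 -0.037  0.065] 0.0054
fr (341, 180) (331, 218) [ 0.565 -0.035  0.033] 0.0165
```

All six cones are now accounted for: three on the left, one on the right, one inside the pile and one still on top at z ≈ 0.085. One more sweep at that cone's x should bring it down.

Request:
servo_tool([
  [[3.7,-4.2,-1.3,0,0,0,1],[3.7,-4.2,-1.3,0,0,0,1],[3.8,-4.1,-1.3,0,0,0,1],[0,0,0,0,0,0,1],[0,0,-5,0,0,0,1]],
])

```text
time_s: 37.5
eef_pos: [0.6147, -0.0391, 0.3046]
orientation: [179.6, 0.1, 90.7]
wrist_force: [0.3, 0.4, -0.9]
finger_gap: -0.003
grasp_force: 0.0
```

Request:
servo_tool([
  [[0,0,-4.8,0,0,0,1],[0,0,0,0,0,0,1],[0,-0.8,0,0,0,0,1],[0,-0.8,0,0,0,0,1],[0,-0.8,0,0,0,0,1]],
])

```text
time_s: 38.12
eef_pos: [0.6135, -0.0617, 0.2556]
orientation: [179.8, 0.0, 90.8]
wrist_force: [0.2, 0.7, 0.1]
finger_gap: -0.0
grasp_force: 0.0
```

Request:
servo_tool([
  [[0,-0.8,0,0,0,0,1],[0,-0.8,0,0,0,0,1],[0,-0.8,0,0,0,0,1],[0,-0.8,0,0,0,0,1],[0,0,0,0,0,0,1]],
])

```text
time_s: 38.75
eef_pos: [0.6129, -0.0936, 0.2538]
orientation: [-180.0, 0.0, 90.8]
wrist_force: [0.2, 0.6, -0.1]
finger_gap: 0.002
grasp_force: 0.0
```

Request:
servo_tool([
  [[0,0,5,0,0,0,1],[0,0,5,0,0,0,1],[-3,5,4,0,0,0,1],[-3,5,0,0,0,0,1],[-3,5,0,0,0,0,1]],
])

```text
time_s: 39.38
eef_pos: [0.5256, 0.0533, 0.3897]
orientation: [179.9, -0.0, 90.9]
wrist_force: [1.7, 0.5, -0.4]
finger_gap: 0.003
grasp_force: 0.0
```

Request:
servo_tool([
  [[-2,4,0,0,0,0,1],[0,0,0,0,0,0,0.5]],
])

```text
time_s: 39.62
eef_pos: [0.505, 0.0961, 0.3892]
orientation: [-180.0, -0.1, 91.3]
wrist_force: [-0.5, -0.2, 0.4]
finger_gap: 0.2
grasp_force: 0.0
```

```bash
python3 cones.py
```

```text
t 39.62 q [-41.6, 9.1, 30.8, 98.3, -4.9, 74.0, -8.4] p [0.505, 0.0961, 0.3892] o [-180.0, -0.1, 91.3] gap 0.2 gf 0.0 F [-0.5, -0.2, 0.4] T [-0.03, -0.04, 0.03]
top [([371.0, 150.0], 15), ([336.9, 159.1], 15), ([353.2, 165.7], 28), ([337.0, 171.5], 35), ([365.7, 171.9], 19)]
scene [([333.3, 197.2], 18), ([362.2, 196.8], 9), ([369.5, 205.0], 12), ([352.4, 207.6], 36), ([344.7, 207.1], 12), ([375.0, 211.5], 10), ([324.6, 212.4], 9), ([322.4, 227.3], 110), ([344.8, 222.1], 19), ([361.6, 223.3], 7), ([355.7, 224.9], 10), ([344.8, 228.8], 12)]
o..............................ooooooooooooooo.
o..............................................
o..............................................
o..............................................
o..............................................
o..............................................
o..............................................
...oo..........................................
...oooo.............##.........................
...oooo............#####.......................
...ooo............########.....................
o.ooo.............##########
[... 4352 characters left out ...]
....................
oooooo..ooooooooo..................................................
oooooooooooooooooo.................................................
oooooooooooooooooo.................................................
ooooooooooooooooooo................................................
oooooooooooooooooooo...............................................
oooooooooooooooooooo...............................................
ooooooooooooooooooooo..............................................
ooooooooooooooooooooo..............................................
oooooooooooooooooo.................................................
ooooooooooooooo....................................................
```

The finger passed over that cone at z ≈ 0.081 without touching it, so it already lies well below the limit. All six cones are in the tub, so the knob is next.

Request:
servo_tool([
  [[-0.8,-3.3,-1.8,0,0,-8.6,0.5],[-0.8,-3.3,-1.8,0,0,-8.6,0.5],[-0.8,-3.3,-1.8,0,0,-8.6,0.5],[-0.8,-3.3,-1.8,0,0,-8.6,0.5],[-0.9,-3.4,-1.7,0,0,-8.6,0.5]],
])

```text
time_s: 40.35
eef_pos: [0.4653, -0.0771, 0.2998]
orientation: [180.0, 0.0, 47.4]
wrist_force: [1.1, 0.2, -0.5]
finger_gap: 0.498
grasp_force: 0.0
```

Request:
servo_tool([
  [[0,0,0,0,0,0,0.5],[0,0,0,0,0,0,0.5]],
])

```text
time_s: 40.6
eef_pos: [0.4659, -0.0751, 0.3004]
orientation: [180.0, -0.0, 47.9]
wrist_force: [0.2, 0.4, 0.1]
finger_gap: 0.501
grasp_force: 0.0
```

```bash
python3 -c "
from h import *
log()"
```

```text
t 40.6 q [-32.5, 9.0, 41.7, 111.5, -6.8, 61.9, -30.2] p [0.4659, -0.0751, 0.3004] o [180.0, -0.0, 47.9] gap 0.5 gf 0.0 F [0.2, 0.4, 0.1] T [0.05, 0.02, 0.04]
```

Request:
servo_tool([
  [[-0.2,0.4,-2,0,0,0,0.5],[0,0,-2,0,0,0,0.5],[0,0,-1.8,0,0,0,0.5],[0,0,0,0,0,0,0.9],[0,0,0,0,0,0,1]],
])

```text
time_s: 41.22
eef_pos: [0.4641, -0.0702, 0.2429]
orientation: [180.0, -0.0, 47.9]
wrist_force: [2.1, 1.1, -4.8]
finger_gap: 0.141
grasp_force: 41.1
```

Request:
servo_tool([
  [[0,0,0,0,0,0,1]],
])

```text
time_s: 41.35
eef_pos: [0.464, -0.0702, 0.2428]
orientation: [180.0, -0.1, 47.9]
wrist_force: [0.4, 0.5, -2.2]
finger_gap: 0.144
grasp_force: 41.4
```

Request:
servo_tool([
  [[0,0,0,0,0,-10,1],[0,0,0,0,0,-10,1],[0,0,0,0,0,-10,1],[0,0,0,0,0,-10,1],[0,0,0,0,0,-10,1]],
])

```text
time_s: 41.98
eef_pos: [0.4642, -0.0707, 0.243]
orientation: [180.0, -0.1, -2.4]
wrist_force: [-2.2, -1.1, 3.7]
finger_gap: 0.14
grasp_force: 45.1
```

Request:
servo_tool([
  [[0,0,0,0,0,-10,1],[0,0,0,0,0,-10,1],[0,0,0,0,0,0,1],[0,0,0,0,0,0,1]],
])

```text
time_s: 42.48
eef_pos: [0.4641, -0.0711, 0.243]
orientation: [-180.0, -0.1, -21.9]
wrist_force: [1.1, -5.7, 5.5]
finger_gap: 0.138
grasp_force: 45.0
```

```bash
python3 -c "
from h import *
log()"
```

```text
t 42.48 q [-41.7, 16.8, 53.7, 115.6, -16.5, 55.2, -91.6] p [0.4641, -0.0711, 0.243] o [-180.0, -0.1, -21.9] gap 0.14 gf 45.0 F [1.1, -5.7, 5.5] T [-1.12, -0.29, -0.0]
```

At two dots (-22°). Releasing, withdrawing and checking the pointer.

Request:
servo_tool([
  [[0,0,0,0,0,0,0.5],[0,0,0,0,0,0,0.5],[0,0,3,0,0,0,0.5],[0,0,5,0,0,0,0.5],[0,5,3,0,0,0,0.5]],
])

```text
time_s: 43.1
eef_pos: [0.4636, -0.0232, 0.3543]
orientation: [-180.0, -0.1, -22.5]
wrist_force: [1.4, 1.5, 0.4]
finger_gap: 0.502
grasp_force: 0.0
```

Request:
servo_tool([
  [[0,5,2,0,0,0,0.5],[0,5,0,0,0,0,0.5],[0,5,0,0,0,0,0.5],[0,4,0,0,0,0,0.5],[0,0,0,0,0,0,0.5]],
])

```text
time_s: 43.72
eef_pos: [0.4625, 0.1738, 0.3715]
orientation: [180.0, 0.1, -21.7]
wrist_force: [-0.3, -0.8, -0.7]
finger_gap: 0.504
grasp_force: 0.0
```

```bash
python3 -c "
from h import *
log()
t=cap('top','tD.png');a=cv2.imread('pics/t0.png')[:,:,::-1];s=cap('scene','sD.png');b=cv2.imread('pics/sB.png')[:,:,::-1]
d=np.abs(t.astype(int)-a)[196:226,340:368].max(2);print('knob region vs start: mean',d.mean(),'n>60',(d>60).sum())
g=t[203:212,345:365].mean(2).astype(int)
for r in g: print(' '.join('%3d'%v for v in r))
# scoop bar check + mat
h=cv2.cvtColor(t,cv2.COLOR_RGB2HSV)
print('scoop px now (scene) bar pred',proj('scene',[.463,-.341,.108]))
for n,(u,v) in {'tin':(422,145),'pot':(447,151)}.items():
    print(n,np.abs(t.astype(int)-a)[v-12:v+12,u-12:u+12].mean())
"; python3 cones.py | sed -n 1,3p; python3 -c "
import cv2,numpy as np
h=cv2.cvtColor(cv2.imread('pics/tD.png'),cv2.COLOR_BGR2HSV)
for r in range(186,250,2): print(''.join('#' if h[r,c,2]<70 else ('o' if h[r,c,1]<50 and h[r,c,2]>110 else '.') for c in range(408,470)))"
```

```text
t 43.73 q [-67.2, 8.2, 47.6, 103.1, -6.4, 71.5, -129.5] p [0.4625, 0.1738, 0.3715] o [180.0, 0.1, -21.7] gap 0.5 gf 0.0 F [-0.3, -0.8, -0.7] T [-0.03, 0.01, 0.03]
knob region vs start: mean 1.7285714285714286 n>60 0
208 208 208 207 206 181 191 190 179 179 133  87 103  79 136 190 202 202 202 202
199 210 209 208 208 203 228 233 238 211 109 139 132 105 177 204 141 141 190 200
146 201 211 230 247 250 250 238 223 160  66 127 102  61 173 151  71 104 180 202
 69 145 195 243 251 226 128  77  66  49  85 194 145  98 215 221 177 109  69 169
147 207 247 224 124  72  50  43  30  36 183 170  73  67 235 233 200 135  65 168
202 243 224 112  56  50  47  44  32  41 189 149  30  21 132 240 243 217 149  97
245 240 152  52  51  48  45  39  37  88 116  76  23  16  44 235 251 233 139  75
248 205  72  55  53  49  45  33  42  52  51  34  19  36  45 141 242 244 219 199
248 196  48  53  53  49  39  31  43  48  42  25  37  47  46  49 235 235 205 203
scoop px now (scene) bar pred (np.float64(363.26522805245406), np.float64(281.2408421768092))
tin 0.8454861111111112
pot 1.2945601851851851
t 43.83 q [-67.0, 8.1, 4
[... 1857 characters left out ...]
.......
...........##########...oooooooooooooooooo...oo#######........
...........###########...oooooooooooooooooo..ooo######........
............###########..ooooooooooooooooooo..oo#######.......
............###########...ooooooooooooooooooo..oo######.......
............############...oooooooooooooooooo..o.######.......
.............############.oooooooooooooooooooooo#######.......
.............############.ooooooooooooooooooooo...............
.............#########..#.ooooooo.............................
..............................................................
..............................................................
..............................................................
```

```bash
python3 -c "
from h import *
print(ticket.finish_job())"
```

```text
the job is handed in; nothing more can be done
None
```

The job is handed in, though no verdict came back: selector to off, four blanks and all six cones in the tub, the empty scoop upright on the mat, the selector left at two dots, and the tin and pot unmoved.

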